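# Load the can-capacitor feed tube

## Task

Load the feed tube with the blue, then the yellow, then the red capacitor from the tray, each pushing the last deeper. Push the row on gently, until it presses firmly on the spring buffer hidden at the tube's closed end but without crushing it, then shut the hinged cover over the loading port; leave the green capacitor in the tray and the other things on the bench alone.

Things in the scene. Friction and masses are not known exactly. Their poses are not given: they have to be found in the camera images.
- feeder: Fixed tube feeder; origin on the bench straight below the tube's mouth; own y axis points level along and into the tube, z up. Base plate 120 x 330 x 8 mm. The level tube's axis is 60 mm above the bench: clear tube from y = 0 to 105 mm (outside 41, inside 35 mm in diameter), then a blue closed housing (45 mm outside) to y = 210 mm.
- mouth (a point): Centre of the tube's mouth: on the tube's axis, 60 mm above the bench, in the plane where the tube begins. Axes as the feeder's: y into the tube. Sliding a can or the whole row along takes under 3 N. Two cans pressed together with over 25 N are crushed.
- port (a point): Middle of the open loading port (feeder y = -105 to 0), on the tube's axis. Two 45-degree V rails carry a can by its lower flanks on the tube's axis and run on into the tube. They stay within 14 mm of the axis sideways and 6 mm below it or lower. Nothing stands beside them on the +x side, nor within 50 mm on the -x side above the base plate, so fingers fit on both sides of a can.
- closed_end (a point): Closed end of the blue housing, on the tube's axis, 210 mm from the mouth. Hidden inside, its face 143 to 168 mm from the mouth (differs each time, not reported), is a spring buffer: 2.5 N per mm, 10 mm travel, then solid. The third can, home, still sticks out 12 to 37 mm into the port. Pressed firmly: over 3 N beyond sliding, kept 0.1 s.
- cover (a joint): Angle of the port's hinged cover, rad: 0 = shut, level over the port; 2.3 to 2.6 at the start, thrown back to the feeder's -x side. Clear plate with orange edges, 78 mm from hinge to free edge, 94 mm along y, 3 mm thick (7 at the free edge). It stays where left; about 1 N at the free edge moves it. Shut, its underside is 22 mm above the tube's axis. To shut: push the free edge up, over and down.
- cover_hinge (a point): Middle of the cover's hinge line, which runs along the feeder's y axis: 55 mm from the tube's axis on the feeder's -x side, 81 mm above the bench, at feeder y = -55 mm, on top of a grey wall 6 mm thick.
- cover_edge (a point): Middle of the cover's free orange edge, 78 mm from the hinge. Carry it up along its arc: thrown back as it is, it jams against grippy fingers that push it level; past upright it can be pushed over and pressed down from above.
- tray: Fixed grey tray, plate 236 x 86 x 6 mm, origin under its centre. Four V cradles in a row along its x axis at x = -84, -28, 28, 84 mm hold the four cans, in any order, lying along the tray's y axis, with their centres 34 mm above the bench; the cradles are narrower than the cans.
- blue_can: Blue-sleeved can capacitor, a plain rigid cylinder 26 mm in diameter and 60 mm long, about 50 g. Origin at its centre; its own y axis is the cylinder's axis (both ends alike). Goes in first.
- yellow_can: Yellow-sleeved can capacitor, a plain rigid cylinder 26 mm in diameter and 60 mm long, about 50 g. Origin at its centre; its own y axis is the cylinder's axis (both ends alike). Goes in second.
- red_can: Red-sleeved can capacitor, a plain rigid cylinder 26 mm in diameter and 60 mm long, about 50 g. Origin at its centre; its own y axis is the cylinder's axis (both ends alike). Goes in last.
- green_can: Green-sleeved can capacitor, a plain rigid cylinder 26 mm in diameter and 60 mm long, about 50 g. Origin at its centre; its own y axis is the cylinder's axis (both ends alike). Not wanted: stays in its cradle.
- board_a: Assembled circuit board, 75 x 110 x 18 mm, lying on the bench beyond the tray. Leave alone.
- board_b: Second such circuit board, lying on the bench beyond the feeder. Leave alone.
- jar: Small jar, 56 mm in diameter, 70 mm tall. Leave alone.
- spool: Metal spool, 60 mm in diameter, 42 mm tall. Leave alone.
- screwdriver: Screwdriver lying on the left of the bench. Leave alone.
Mind the look-alikes: they are no part of the job. There is more than one size of the blue_can; the job needs the middle-sized.

How it is judged:
By the outcome, as a careful person would: the job done as asked, in the order asked, and still so for the second after the job is handed in, with the robot touching nothing.
It also fails if it takes over 72 s, if anything falls off the work surface, if the arm or the gripper's body presses on something with over 40 N, if the wrist force passes 120 N, or if a joint passes its speed limit or range.

## Robot

A 7-joint arm with a two-finger parallel gripper is mounted at the origin on the work surface. World frame = base frame: x ahead of the robot, y to its left, z up, the work surface at z = 0. Lengths are in m, angles in rad, forces in N, time in s.
With the tool pointing down it reaches from about 0.4 to 0.85 m from the base axis. Payload 10.4 kg.
Tool frame: the origin (TCP) lies at the very end of the fingers, on their centre line; the grasp point (between the pads) lies 19 mm behind it; z points along the fingers, y is the line along which they close (so a half turn about z gives the same grasp; the last joint's range is limited). The gripper opens to 85 mm and grips with 20 to 120 N. Pads are 22 mm wide; open, the fingers measure 114 mm over their backs; the gripper's body (76 mm by 85 mm) begins 54 mm behind the grasp point. The pads swing forward as they close: fully open they stand 13 mm farther back than shut.
Start: joints at [-1.347, 0.332, -0.065, 1.46, 0.022, 1.35, -0.088], TCP at [0.153, 0.606, 0.231] pointing down, gripper open.
Joint ranges: [-2.6, 2.6], [-0.5, 2.12], [-1.47, 1.34], [0.16, 2.42], [-1.27, 4.41], [0.06, 2.06], [-2.6, 2.6]. Speed limits (rad/s): [2.22, 2.22, 2.79, 2.79, 3.14, 3.14, 3.14].

## Interface

Orientations are given as a unit quaternion [x, y, z, w].
In Python, from workcell import manip, optics gives the robot as it stands.
- The arm moves only by the tool jog_arm, never from a script. Its arguments are lists of equal length, an entry for each row: "dr": the turn, a rotation vector about the tool's x, y, z normalised to -1 to 1, where 1 is 4 degrees, a list of three; "translation": the shift along the tool's x, y, z normalised to -1 to 1, where 1 is 0.025 m, a list of three; "jaw": the opening, from 0 (shut) to 1 (fully open). A call has 1 to 10 rows; each row shifts and turns the commanded pose from where the row before left it, along the tool's axes as they then stand; what a row does not reach is not made up. A row lasts 1/10 s, in which the tool goes at most 50 mm and 8.59 degrees, less where a joint would pass 70% of its speed; a pose out of reach is approached as far as the arm can. A call with a number of a shift or a turn outside -1 to 1 is refused whole. A call with a gripper value outside its range is refused whole. The fingers move at their own pace and stop on an object; "squeeze" is the grip in N (left out, the last holds). Time passes only in rows, so rows that do not move let the fingers close. It gives the time, the measured TCP pose, the force, the opening and the grip force at its end, in the units of the state.
- manip.get_obs(): the state, without advancing time (a new reading comes with each control period).
- optics.camera(name): name is "scene" or "top" or "wrist"; returns a dict with "color" (384x512x3 uint8, red, green, blue), "mtx" (3x3 intrinsics, pixels), "R" (3x3) and "t" (3): a world point X has camera coordinates R X + t. Camera axes: x right, y down, z forward; pixel columns grow to the right and rows downward; lengths in m; the calibration is good to about 2 mm. The wrist camera is an equidistant fisheye: a pixel r from the principal point sees the ray r / f radians off the axis. A picture is of the moment at which its call begins. There is no depth.
- manip.hand_in(): hands the job in; it is judged then, once.
The state is a dict: "clock": time; "joint_pos": joint angles; "joint_velocities": joint speeds; "tau": joint torques, N m; "position": TCP position; "ee_rot": TCP orientation; "ft_force": force on the tool from outside, world axes, zero at the start; "torque": the same for the moment, N m; "grip_width": opening from 0.0 (shut) to 1.0 (fully open); "grasp_force": force on a finger pad.
Only numpy, scipy, OpenCV 4.12 (cv2) and the standard library are available. Lean on these libraries where they do the work, as an engineer would, in place of code of your own. Each camera call takes 0.05 s, during which the arm holds its last target. There are 200 camera calls.

## Working session

There is one attempt and no reset: what is moved stays moved. The work goes in short steps, Python scripts to look and compute and a tool call to move; the robot and the scene stay as the last step left them, time stands still between calls to the robot, and variables do not carry over. Pictures are saved under pics/ and viewed, at most 10 in all, crops included, and the job is handed in when it is done.

Besides the shell and the picture viewer there is one more tool, called after "Call:" by a JSON object that holds its "op" and its "data". jog_arm: Moves the arm, as the interface text tells. Scaled input: -1 to 1 covers 0.025 m each way for a shift and 4 degrees each way for a turn. Its arguments: {"type":"object","properties":{"dr":{"type":"array","items":{"type":"array","items":{"type":"number"}}},"translation":{"type":"array","items":{"type":"array","items":{"type":"number"}}},"jaw":{"type":"array","items":{"type":"number"}},"squeeze":{"type":"number"}},"required":["dr","translation","jaw"]}

```bash
mkdir -p pics
cat > h.py <<'E'
import cv2,numpy as np
from workcell import manip,optics
E
python3 - <<'E'
from h import *
s=manip.get_obs(); print(s)
for n in("top","scene"):
    c=optics.camera(n); cv2.imwrite(f"pics/{n}0.png",cv2.resize(c["color"][:,:,::-1],(800,600),interpolation=cv2.INTER_CUBIC)); np.savez(n+".npz",**c)
    print(n,c["mtx"],c["R"],c["t"])
E
```

```text
{'clock': 0.0, 'joint_pos': array([-1.34661161,  0.33287912, -0.06468756,  1.46093124,  0.02155561,
        1.34990789, -0.08852324]), 'joint_velocities': array([ 4.88401700e-04,  8.51155148e-04,  2.18606396e-03,  7.51958028e-05,
        3.55500988e-04, -1.81099400e-03, -4.84890218e-04]), 'tau': array([-7.30122756e-04, -6.25438857e+01,  4.87172522e-02, -3.91606843e+01,
        1.61314703e-02,  9.87664273e-03, -4.09017119e-06]), 'position': array([0.15258606, 0.60570074, 0.23051618]), 'ee_rot': array([ 1.23091339e-01,  9.92395087e-01, -7.12376817e-04, -7.46202981e-05]), 'ft_force': array([-0.35673389,  0.38504182,  0.07979831]), 'torque': array([-0.03152108,  0.02727431,  0.02433986]), 'grasp_force': 0.0, 'grip_width': 0.9990677198894927}
top [[359.9764507   0.        253.771515 ]
 [  0.        359.9764507 188.3436833]
 [  0.          0.          1.       ]] [[ 0.11675983 -0.99315145 -0.00416395]
 [-0.97200936 -0.11341159 -0.20575622]
 [ 0.20387485  0.02807146 -0.97859442]] [0.02143148 0.54355557 0.93079168]
scene [[422.42322667   0.         263.39176657]
 [  0.         422.42322667 189.21046087]
 [  0.           0.           1.        ]] [[ 0.81585729  0.57795547 -0.01855684]
 [ 0.29745129 -0.44697761 -0.84364314]
 [-0.49588266  0.68277265 -0.53658354]] [-0.47748082 -0.07847463  1.42100461]
```

View pics/top0.png

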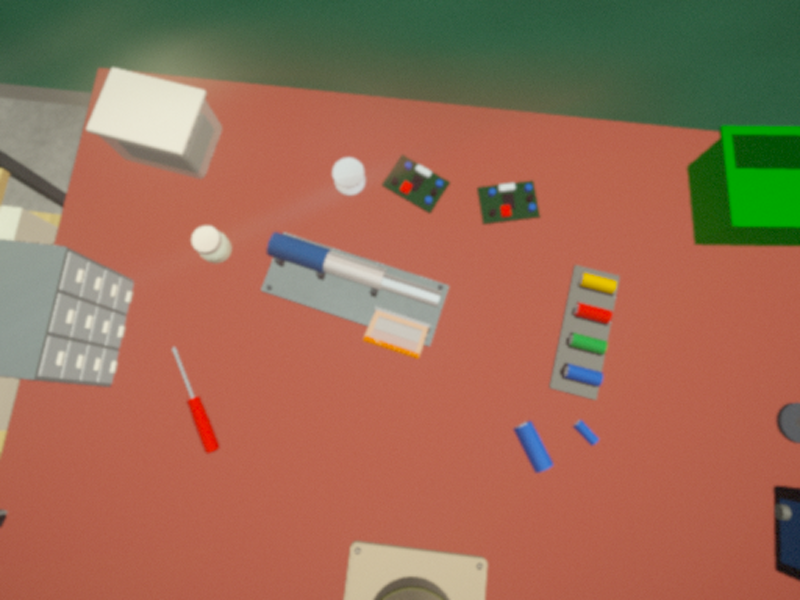

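View pics/scene0.png

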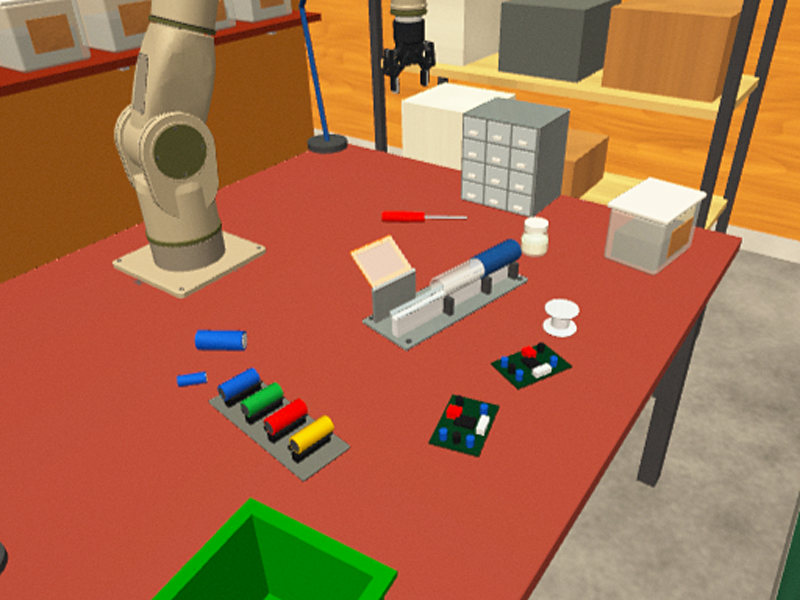

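Top view (800x600): the tray's cans are yellow (598,283), red (593,313), green (588,344) and blue (582,375). A large and a small blue decoy lie at (533,446) and (586,432). The feeder runs from the open port at (440,297) to the blue housing's end at (272,244), and the cover is thrown back at (398,333).

Run:
```python
from h import *
t=np.load("top.npz")["color"][:,:,::-1]; s=np.load("scene.npz")["color"][:,:,::-1]
a=cv2.resize(t[140:240,160:293],None,fx=6,fy=6,interpolation=cv2.INTER_CUBIC)
b=cv2.resize(s[148:228,225:345],None,fx=6.5,fy=6.5,interpolation=cv2.INTER_CUBIC)
cv2.imwrite("pics/a.png",a); cv2.imwrite("pics/b.png",b)
# cans
for n in("top","scene"):
    c=np.load(n+".npz"); hsv=cv2.cvtColor(c["color"],cv2.COLOR_RGB2HSV)
    for k,(lo,hi) in dict(blue=(100,125),yellow=(20,32),red=(0,4),red2=(176,180),green=(45,70)).items():
        m=cv2.inRange(hsv,(lo,190,90),(hi,255,255))
        r=(345,165,405,262) if n=="top" else (130,225,225,310)
        mm=np.zeros_like(m); mm[r[1]:r[3],r[0]:r[2]]=m[r[1]:r[3],r[0]:r[2]]
        q,l,st,ce=cv2.connectedComponentsWithStats(mm)
        for i in range(1,q):
            if st[i,4]>40: print(n,k,st[i],ce[i].round(2))
```

```text
top yellow [372 175  22  13 182] [382.84 181.08]
top red [369 195  23  12 155] [380.03 200.4 ]
scene blue [140 236  26  21 237] [153.3  244.81]
scene yellow [185 266  29  25 318] [199.73 276.88]
scene red [169 255  28  24 304] [183.39 265.31]
scene green [155 245  26  22 244] [167.84 254.36]
```

View pics/a.png

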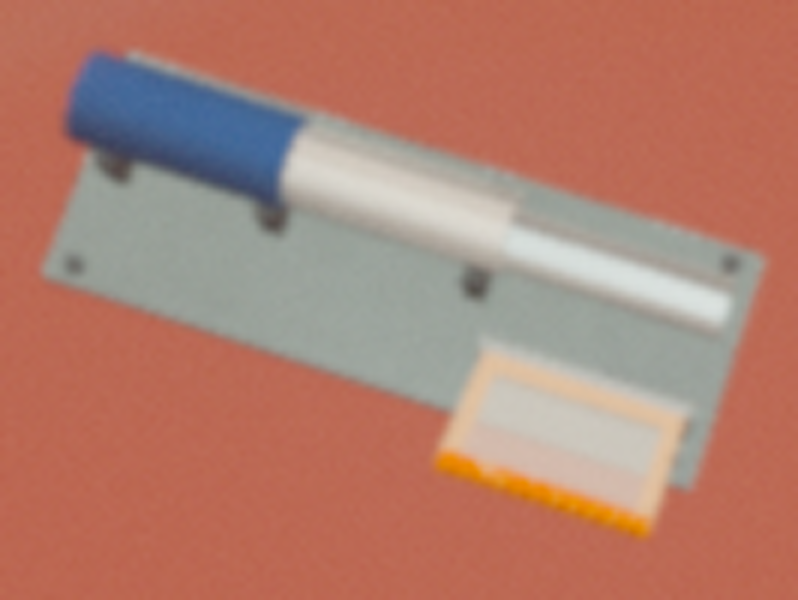

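View pics/b.png

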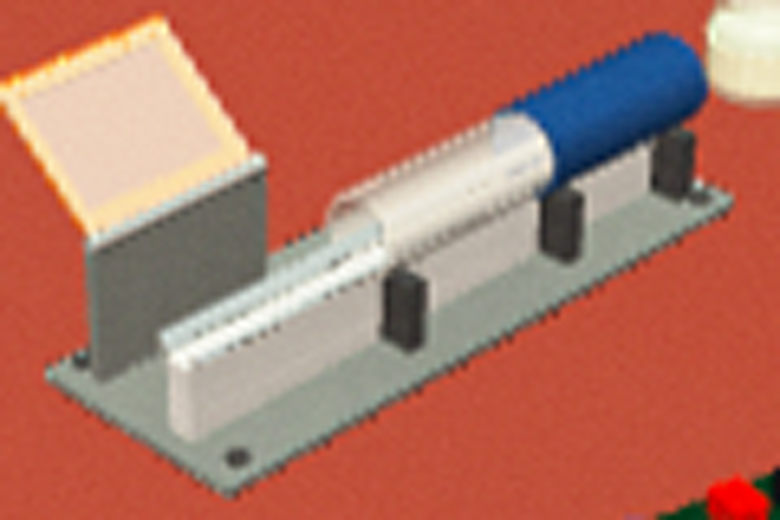

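Top crop: the plate corners are (765,260), (690,490), (42,275) and (130,50). The mouth is about (511,228), the tube-to-housing joint (294,164), and the rail end (727,314). The hinge runs from (485,343) to (690,410), and the cover's free edge from (437,460) to (650,530). 
Scene crop: the plate corners are (47,375), (232,495) and (733,203), and the hinge runs from (90,240) to (265,160).

```bash
cat >> h.py <<'E'
from scipy.optimize import least_squares
from scipy.spatial.transform import Rotation as Rn
C={n:dict(np.load(n+".npz")) for n in("top","scene")}
def proj(n,X):
    c=C[n]; p=(np.atleast_2d(X)@c["R"].T+c["t"])@c["mtx"].T; return p[:,:2]/p[:,2:]
def ray(n,uv,z):
    c=C[n]; d=c["R"].T@np.linalg.inv(c["mtx"])@np.array([*uv,1]); o=-c["R"].T@c["t"]; return o+d*(z-o[2])/d[2]
def w(p,X):
    X=np.atleast_2d(X); c,s=np.cos(p[2]),np.sin(p[2]); return np.c_[p[0]+c*X[:,0]-s*X[:,1],p[1]+s*X[:,0]+c*X[:,1],X[:,2]]
E
python3 - <<'E'
from h import *
T=lambda u,v:((u+.5)/6-.5+160,(v+.5)/6-.5+140)
S=lambda u,v:((u+.5)/6.5-.5+225,(v+.5)/6.5-.5+148)
def feats(p):
    x0,y0,L,phi=p[3:7]; P=[[x0+60,y0,.008],[x0-60,y0,.008],[x0-60,y0+.33*1,.008]]
    pl=lambda a,b:[x0+a*.06,y0+b*.165,.008]
    ce=lambda y:[-.055+.078*np.cos(phi),y,.081+.078*np.sin(phi)]
    return [("top",pl(1,-1),T(765,260)),("top",pl(-1,-1),T(690,490)),("top",pl(-1,1),T(42,275)),("top",pl(1,1),T(130,50)),
     ("top",[0,0,.06],T(511,228)),("top",[0,.105,.06],T(294,164)),("top",[0,-.105,.054],T(727,314)),
     ("top",[-.055,-.055+L,.081],T(485,345)),("top",[-.055,-.055-L,.081],T(690,412)),
     ("top",ce(-.008),T(437,460)),("top",ce(-.102),T(650,530)),
     ("scene",ce(-.008),S(163,17)),("scene",ce(-.102),S(3,92)),
     ("scene",pl(-1,-1),S(47,375)),("scene",pl(1,-1),S(232,495)),("scene",pl(1,1),S(733,203)),
     ("scene",[-.055,-.055+L,.081],S(265,160)),("scene",[-.055,-.055-L,.081],S(90,240)),
     ("scene",[0,-.105,.054],S(180,355)),("scene",[0,.105,.06],S(524,150)),("scene",[0,0,.06],S(360,238))]
f=lambda p:np.concatenate([proj(n,w(p,np.array(X)))[0]-np.array(q) for n,X,q in feats(p)])
p0=[.5,.1,0.1,0,.05,.047,2.4]
r=least_squares(f,p0,loss="soft_l1"); print("feeder",r.x.round(4)); print(f(r.x).reshape(-1,2).round(1).tolist())
m=w(r.x,[0,0,.06]);print(m)
cans=dict(y=((382.84,181.08),(199.73,276.88)),r=((380.03,200.4),(183.39,265.31)),g=((376.3,220.2),(167.84,254.36)),b=((372.5,240),(153.3,244.81)))
for k,(a,b) in cans.items(): print(k,ray("top",a,.036).round(4),ray("scene",b,.036).round(4))
tc=[(575,266),(620,275),(597,398),(551,388)]
A=[ray("top",np.array(q)/1.5625,.006) for q in tc]; print(np.round(A,4), np.mean(A,0))
E
```

```text
feeder [ 0.562   0.1133 -0.2027 -0.0195  0.0488  0.0483  2.4784]
[[0.4, -1.2], [0.4, -0.3], [-0.5, -0.2], [-0.5, -0.4], [-0.3, 0.6], [-0.1, -0.3], [-0.0, -1.6], [-0.4, -0.9], [0.0, -0.8], [-0.7, -0.5], [-0.3, -0.3], [-0.6, 0.1], [-1.5, -0.3], [-1.1, -0.2], [-1.0, -0.4], [0.2, -0.6], [-1.0, -0.0], [0.0, 0.2], [-0.5, -0.9], [-0.4, 0.9], [-0.4, 0.6]]
[[0.56204601 0.11325558 0.06      ]]
y [ 0.6044 -0.2726  0.036 ] [ 0.6056 -0.2672  0.036 ]
r [ 0.5483 -0.2672  0.036 ] [ 0.55   -0.2607  0.036 ]
g [ 0.4919 -0.2595  0.036 ] [ 0.4936 -0.2543  0.036 ]
b [ 0.4367 -0.2519  0.036 ] [ 0.4392 -0.2497  0.036 ]
[[ 0.64   -0.2383  0.006 ]
 [ 0.6324 -0.3221  0.006 ]
 [ 0.4023 -0.2896  0.006 ]
 [ 0.4103 -0.2075  0.006 ]] [ 0.52122633 -0.26437618  0.006     ]
```

```bash
cat >> h.py <<'E'
F=np.array([.562,.1133,-.2027]); TY=-.128
fw=lambda x,y,z:w(F,[x,y,z])[0]
def rot(yaw,tilt=0):  # tool y at yaw, z down; tilt: fingertips lean towards +tool y
    y=np.array([np.cos(yaw),np.sin(yaw),0]);z=np.array([0,0,-1.]);z=z*np.cos(tilt)+y*np.sin(tilt)
    x=np.cross(y,[0,0,-1.]);return Rn.from_matrix(np.c_[x,np.cross(z,x),z])
def plan(wps,last=False):
    s=manip.get_obs(); p=s["position"];q=Rn.from_quat(s["ee_rot"]); out=[]
    for P,Q,n in wps:
        P=np.array(P)
        for k in range(n,0,-1):
            t=np.round(q.inv().apply((P-p)/k)/.025,2); r=np.round((q.inv()*Q).as_rotvec()/k/np.radians(4),2)
            out.append((t,r)); p=p+q.apply(t*.025); q=q*Rn.from_rotvec(r*np.radians(4))
    for i in range(0,len(out),10):
        print("translation",[x[0].tolist() for x in out[i:i+10]]); print("dr",[x[1].tolist() for x in out[i:i+10]])
def st():
    s=manip.get_obs(); y=Rn.from_quat(s["ee_rot"]).as_matrix(); d=s["position"]-np.array([F[0],F[1],0])
    c,q=np.cos(F[2]),np.sin(F[2]); print("t",round(s["clock"],2),"p",s["position"].round(4),"feeder",np.round([c*d[0]+q*d[1],-q*d[0]+c*d[1]],4),"yaw",np.arctan2(y[1,1],y[0,1]).round(3),"z",y[:,2].round(3),"F",s["ft_force"].round(1),"w",s["grip_width"],s["grasp_force"])
E
python3 -c "
from h import *
plan([((.46,.3,.23),rot(.6),18),((.4363,-.265,.10),rot(TY),24)])"
```

```text
translation [[-0.83, -0.49, 0.0], [-0.85, -0.46, 0.0], [-0.87, -0.42, 0.0], [-0.88, -0.39, 0.0], [-0.9, -0.35, 0.0], [-0.91, -0.32, 0.0], [-0.92, -0.28, 0.0], [-0.93, -0.24, 0.0], [-0.94, -0.2, 0.0], [-0.95, -0.17, 0.0]]
dr [[-0.0, 0.0, 0.58], [-0.0, 0.0, 0.58], [-0.0, 0.0, 0.58], [-0.0, 0.0, 0.58], [-0.0, 0.0, 0.58], [-0.0, 0.0, 0.57], [-0.0, 0.0, 0.58], [-0.0, 0.0, 0.57], [-0.0, 0.0, 0.58], [-0.0, 0.0, 0.57]]
translation [[-0.95, -0.13, 0.0], [-0.96, -0.09, 0.01], [-0.96, -0.05, 0.0], [-0.96, -0.01, 0.01], [-0.96, 0.03, 0.0], [-0.96, 0.06, 0.01], [-0.96, 0.11, 0.0], [-0.96, 0.14, 0.01], [-0.75, -0.56, 0.22], [-0.77, -0.54, 0.22]]
dr [[-0.0, 0.0, 0.58], [-0.0, 0.0, 0.57], [-0.0, 0.0, 0.58], [-0.0, 0.0, 0.57], [-0.0, 0.0, 0.58], [-0.0, 0.0, 0.57], [-0.01, 0.01, 0.58], [-0.0, 0.0, 0.57], [-0.0, 0.0, 0.43], [-0.0, 0.0, 0.43]]
translation [[-0.79, -0.52, 0.22], [-0.8, -0.49, 0.22], [-0.82, -0.47, 0.22], [-0.83, -0.44, 0.22], [-0.84, -0.42, 0.22], [-0.86, -0.39, 0.22], [-0.87, -0.37, 0.22], [-0.88, -0.34, 0.21], [-0.89, -0.31, 0.22], [-0.9, -0.29, 0.21]]
dr [[-0.0, 0.0, 0.43], [-0.0, 0.0, 0.44], [-0.0, 0.0, 0.43], [-0.0, 0.0, 0.44], [-0.0, 0.0, 0.43], [-0.0, 0.0, 0.44], [-0.0, 0.0, 0.43], [-0.0, 0.0, 0.44], [-0.0, 0.0, 0.43], [-0.0, 0.0, 0.44]]
translation [[-0.91, -0.26, 0.22], [-0.91, -0.23, 0.21], [-0.92, -0.2, 0.22], [-0.93, -0.18, 0.21], [-0.93, -0.15, 0.22], [-0.94, -0.12, 0.21], [-0.94, -0.09, 0.22], [-0.94, -0.06, 0.21], [-0.94, -0.04, 0.22], [-0.94, -0.01, 0.21]]
dr [[-0.0, 0.0, 0.43], [-0.0, 0.0, 0.44], [-0.0, 0.0, 0.43], [-0.0, 0.0, 0.44], [-0.0, 0.0, 0.43], [-0.0, 0.0, 0.44], [-0.0, 0.0, 0.43], [-0.0, 0.0, 0.44], [-0.0, 0.0, 0.43], [-0.0, 0.0, 0.44]]
translation [[-0.94, 0.03, 0.22], [-0.94, 0.05, 0.21]]
dr [[-0.0, 0.0, 0.43], [-0.0, 0.0, 0.44]]
```

Call:
{"op": "jog_arm", "data": {"translation": [[-0.83,-0.49,0],[-0.85,-0.46,0],[-0.87,-0.42,0],[-0.88,-0.39,0],[-0.9,-0.35,0],[-0.91,-0.32,0],[-0.92,-0.28,0],[-0.93,-0.24,0],[-0.94,-0.2,0],[-0.95,-0.17,0]], "dr": [[0,0,0.58],[0,0,0.58],[0,0,0.58],[0,0,0.58],[0,0,0.58],[0,0,0.58],[0,0,0.58],[0,0,0.58],[0,0,0.58],[0,0,0.58]], "jaw": [0.47,0.47,0.47,0.47,0.47,0.47,0.47,0.47,0.47,0.47], "squeeze": 30}}

```text
clock: 1.1
position: [0.3249, 0.4347, 0.2314]
ee_rot: [0.322, 0.947, 0.0, 0.0]
ft_force: [1.1, 0.2, -0.2]
grip_width: 0.47
grasp_force: 0.0
```

Call:
{"op": "jog_arm", "data": {"translation": [[-0.95,-0.13,0],[-0.96,-0.09,0],[-0.96,-0.05,0],[-0.96,-0.01,0],[-0.96,0.03,0],[-0.96,0.06,0],[-0.96,0.11,0],[-0.96,0.14,0],[-0.75,-0.56,0.1],[-0.77,-0.54,0.1]], "dr": [[0,0,0.58],[0,0,0.58],[0,0,0.58],[0,0,0.58],[0,0,0.58],[0,0,0.58],[0,0,0.58],[0,0,0.58],[0,0,0.43],[0,0,0.43]], "jaw": [0.47,0.47,0.47,0.47,0.47,0.47,0.47,0.47,0.47,0.47]}}

```text
clock: 2.1
position: [0.4584, 0.2513, 0.226]
ee_rot: [0.497, 0.868, -0.0, 0.0]
ft_force: [-0.4, 0.6, -0.3]
grip_width: 0.468
grasp_force: 0.0
```

Call:
{"op": "jog_arm", "data": {"translation": [[-0.79,-0.52,0.1],[-0.8,-0.49,0.1],[-0.82,-0.47,0.1],[-0.83,-0.44,0.1],[-0.84,-0.42,0.22],[-0.86,-0.39,0.22],[-0.87,-0.37,0.22],[-0.88,-0.34,0.22],[-0.89,-0.31,0.22],[-0.9,-0.29,0.22]], "dr": [[0,0,0.43],[0,0,0.44],[0,0,0.43],[0,0,0.44],[0,0,0.43],[0,0,0.44],[0,0,0.43],[0,0,0.44],[0,0,0.43],[0,0,0.44]], "jaw": [0.47,0.47,0.47,0.47,0.47,0.47,0.47,0.47,0.47,0.47]}}

```text
clock: 3.1
position: [0.4464, 0.0156, 0.1828]
ee_rot: [0.622, 0.783, 0.0, -0.0]
ft_force: [-0.0, -0.1, -0.1]
grip_width: 0.467
grasp_force: 0.0
```

```bash
python3 -c "
from h import *
st();plan([((.4363,-.265,.11),rot(TY),12)])"
```

```text
t 3.1 p [0.4464 0.0156 0.1828] feeder [-0.0936 -0.119 ] yaw 0.229 z [ 0.  0. -1.] F [-0.  -0.1 -0.1] w 0.4665971553215581 0.0
translation [[-0.9, -0.24, 0.24], [-0.91, -0.22, 0.24], [-0.92, -0.19, 0.24], [-0.92, -0.16, 0.24], [-0.93, -0.14, 0.24], [-0.93, -0.11, 0.24], [-0.93, -0.08, 0.25], [-0.93, -0.05, 0.24], [-0.94, -0.03, 0.25], [-0.94, 0.0, 0.24]]
dr [[0.0, -0.0, 0.43], [0.0, -0.0, 0.43], [0.0, -0.0, 0.43], [0.0, -0.0, 0.42], [0.0, -0.0, 0.43], [0.0, -0.0, 0.42], [0.0, -0.0, 0.43], [0.0, -0.0, 0.42], [0.0, -0.0, 0.43], [0.0, -0.0, 0.42]]
translation [[-0.93, 0.03, 0.25], [-0.94, 0.07, 0.24]]
dr [[0.0, -0.0, 0.43], [0.0, -0.0, 0.42]]
```

Call:
{"op": "jog_arm", "data": {"translation": [[-0.9,-0.24,0.24],[-0.91,-0.22,0.24],[-0.92,-0.19,0.24],[-0.92,-0.16,0.24],[-0.93,-0.14,0.24],[-0.93,-0.11,0.24],[-0.93,-0.08,0.24],[-0.93,-0.05,0.24],[-0.94,-0.03,0.24],[-0.94,0,0.24]], "dr": [[0,0,0.43],[0,0,0.43],[0,0,0.43],[0,0,0.42],[0,0,0.43],[0,0,0.42],[0,0,0.43],[0,0,0.42],[0,0,0.43],[0,0,0.42]], "jaw": [0.47,0.47,0.47,0.47,0.47,0.47,0.47,0.47,0.47,0.47]}}

```text
clock: 4.1
position: [0.4382, -0.2184, 0.1229]
ee_rot: [0.731, 0.683, -0.0, 0.0]
ft_force: [0.4, 0.7, -0.1]
grip_width: 0.47
grasp_force: 0.0
```

Call:
{"op": "jog_arm", "data": {"translation": [[-0.94,0.03,0.25],[-0.94,0.07,0.25],[0,0,0]], "dr": [[0,0,0.43],[0,0,0.43],[0,0,0]], "jaw": [0.47,0.47,0.47]}}

```text
clock: 4.4
position: [0.4356, -0.2674, 0.11]
ee_rot: [0.752, 0.659, -0.001, 0.0]
ft_force: [-1.6, 0.3, 0.8]
grip_width: 0.475
grasp_force: 0.0
```

```bash
python3 -c "
from h import *
st();plan([((.4363,-.265,.026),rot(TY),4)])
c=optics.camera('wrist');np.savez('wr.npz',**c);cv2.imwrite('pics/w1.png',cv2.resize(c['color'][:,:,::-1],(800,600)));print(c['mtx'],c['R'],c['t'])"
```

```text
t 4.4 p [ 0.4356 -0.2674  0.11  ] feeder [-0.0472 -0.3983] yaw -0.132 z [-0.002 -0.002 -1.   ] F [-1.6  0.3  0.8] w 0.47490122949769736 0.0
translation [[0.03, 0.01, 0.84], [0.02, 0.0, 0.84], [0.03, 0.0, 0.84], [0.02, 0.01, 0.84]]
dr [[-0.0, 0.01, -0.01], [-0.01, 0.01, -0.02], [-0.0, 0.01, -0.01], [-0.01, 0.0, -0.02]]
[[297.31863964   0.         254.32901165]
 [  0.         297.31863964 195.19278104]
 [  0.           0.           1.        ]] [[ 9.91340142e-01 -1.31319019e-01 -1.93230982e-04]
 [-1.25968573e-01 -9.51362790e-01  2.81141887e-01]
 [-3.71031096e-02 -2.78682897e-01 -9.59666193e-01]] [-0.46673221 -0.20300285  0.20344149]
```

View pics/w1.png

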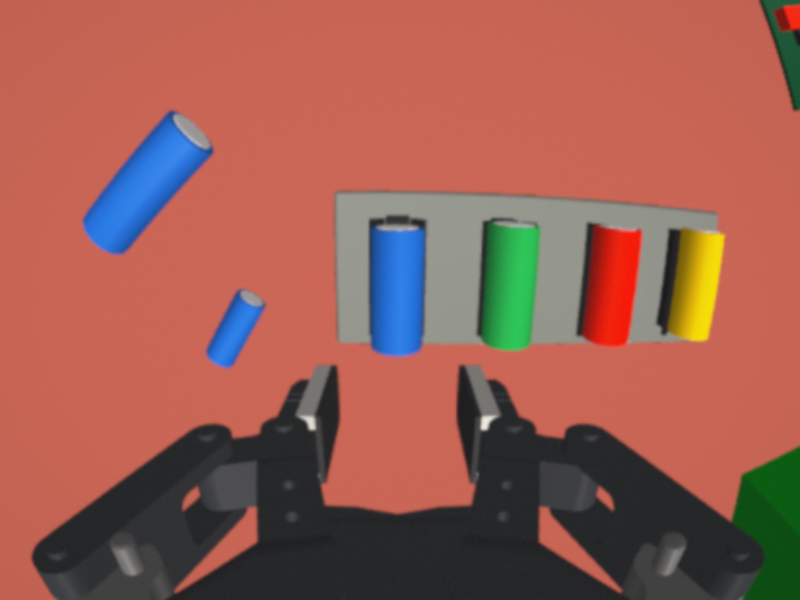

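The wrist view shows the blue can centred between the fingers. Its far cap is at (398,228) and its near top rim at (397,352). The tray holds blue, green, red and yellow in that order, and both blue decoys lie outside it.

```bash
cat >> h.py <<'E'
def wray(c,uv,z):
    m=c["mtx"]; a=np.array([(uv[0]-m[0,2])/m[0,0],(uv[1]-m[1,2])/m[1,1]]);th=np.hypot(*a)
    d=c["R"].T@np.array([*(a/th*np.sin(th)),np.cos(th)]);o=-c["R"].T@c["t"];return o+d*(z-o[2])/d[2]
E
python3 -c "
from h import *
c=np.load('wr.npz')
for n,u,v,z in [('b far cap',398,228,.034),('b near',397,352,.045),('y far',703,231,.034),('y near',688,338,.045),('r far',615,227,.034),('r near',605,343,.045),('g far',511,222,.034),('g near',507,348,.045),('plate L',337,192,.006),('plate R',717,212,.006),('plate LB',339,342,.006)]: print(n,wray(c,((u+.5)/1.5625-.5,(v+.5)/1.5625-.5),z).round(4))"
```

```text
b far cap [ 0.4414 -0.2235  0.034 ]
b near [ 0.4333 -0.2811  0.045 ]
y far [ 0.6084 -0.2409  0.034 ]
y near [ 0.5927 -0.2975  0.045 ]
r far [ 0.5509 -0.2346  0.034 ]
r near [ 0.5394 -0.2918  0.045 ]
g far [ 0.4955 -0.227   0.034 ]
g near [ 0.4867 -0.2865  0.045 ]
plate L [ 0.4116 -0.2032  0.006 ]
plate R [ 0.6414 -0.2351  0.006 ]
plate LB [ 0.3991 -0.2865  0.006 ]
```

Call:
{"op": "jog_arm", "data": {"translation": [[0.02,0,0.84],[0.02,0,0.84],[0.02,0,0.84],[0.02,0,0.84],[0,0,0],[0,0,0],[0,0,0],[0,0,0],[0,0,0]], "dr": [[0,0,0],[0,0,0],[0,0,0],[0,0,0],[0,0,0],[0,0,0],[0,0,0],[0,0,0],[0,0,0]], "jaw": [0.47,0.47,0.47,0.47,0.47,0.2,0.2,0.2,0.2]}}

```text
clock: 5.35
position: [0.4361, -0.2613, 0.0275]
ee_rot: [0.75, 0.661, -0.0, -0.001]
ft_force: [-8.0, 1.8, 2.7]
grip_width: 0.292
grasp_force: 29.4
```

```bash
python3 -c "
from h import *
st();p=manip.get_obs()['position']
plan([(p+[0,0,.05],rot(TY),2),(fw(0,-.065,.10),rot(F[2]),12),(fw(0,-.065,.054),rot(F[2]),3),(fw(0,-.015,.054),rot(F[2]),4)])"
```

```text
t 5.35 p [ 0.4361 -0.2613  0.0275] feeder [-0.0479 -0.3923] yaw -0.126 z [-0.002  0.001 -1.   ] F [-8.   1.8  2.7] w 0.2915926480800291 29.369951096976344
translation [[0.0, -0.0, -1.0], [0.0, -0.0, -1.0], [1.08, 0.24, -0.08], [1.08, 0.23, -0.07], [1.08, 0.23, -0.08], [1.08, 0.22, -0.07], [1.08, 0.21, -0.08], [1.08, 0.21, -0.07], [1.08, 0.2, -0.08], [1.09, 0.19, -0.07]]
dr [[-0.02, -0.01, 0.01], [-0.01, -0.01, 0.01], [-0.0, 0.0, 0.09], [-0.0, 0.0, 0.09], [-0.0, 0.0, 0.09], [-0.0, 0.0, 0.09], [-0.0, 0.0, 0.09], [-0.0, 0.0, 0.09], [-0.0, 0.0, 0.09], [-0.0, 0.0, 0.09]]
translation [[1.09, 0.19, -0.08], [1.09, 0.18, -0.07], [1.08, 0.17, -0.08], [1.09, 0.17, -0.07], [0.0, 0.0, 0.61], [0.0, 0.0, 0.61], [0.0, 0.0, 0.62], [0.5, 0.0, -0.0], [0.5, 0.0, -0.0], [0.5, 0.0, -0.0]]
dr [[-0.0, 0.0, 0.09], [-0.0, 0.0, 0.09], [-0.0, 0.0, 0.09], [-0.0, 0.0, 0.08], [-0.0, 0.0, 0.0], [-0.0, 0.0, 0.0], [-0.0, 0.0, 0.0], [-0.0, 0.0, 0.0], [-0.0, 0.0, 0.0], [-0.0, 0.0, 0.0]]
translation [[0.5, 0.0, -0.0]]
dr [[-0.0, 0.0, 0.0]]
```

Call:
{"op": "jog_arm", "data": {"translation": [[0,0,-1],[0,0,-1],[1,0.22,-0.07],[1,0.22,-0.07],[1,0.21,-0.07],[1,0.2,-0.07],[1,0.2,-0.07],[1,0.19,-0.07],[1,0.19,-0.07],[1,0.18,-0.07]], "dr": [[0,0,0],[0,0,0],[0,0,0.09],[0,0,0.09],[0,0,0.09],[0,0,0.09],[0,0,0.09],[0,0,0.09],[0,0,0.09],[0,0,0.09]], "jaw": [0.2,0.2,0.2,0.2,0.2,0.2,0.2,0.2,0.2,0.2]}}

```text
clock: 6.35
position: [0.5078, -0.0685, 0.0924]
ee_rot: [0.767, 0.642, 0.001, 0.001]
ft_force: [0.1, 0.5, -1.0]
grip_width: 0.29
grasp_force: 29.7
```

Call:
{"op": "jog_arm", "data": {"translation": [[1,0.18,-0.07],[1,0.17,-0.07],[1,0.17,-0.07],[0.9,0.16,-0.07],[0,0,0]], "dr": [[0,0,0.09],[0,0,0.09],[0,0,0.09],[0,0,0.08],[0,0,0]], "jaw": [0.2,0.2,0.2,0.2,0.2]}}

```text
clock: 6.85
position: [0.543, 0.0269, 0.0994]
ee_rot: [0.773, 0.635, 0.001, 0.0]
ft_force: [0.1, -0.3, -0.3]
grip_width: 0.287
grasp_force: 29.7
```

```bash
python3 -c "
from h import *
st();plan([(fw(0,-.065,.0555),rot(F[2]),4)])
c=optics.camera('top');cv2.imwrite('pics/t2.png',cv2.resize(c['color'][130:240,155:300,::-1],None,fx=5,fy=5,interpolation=cv2.INTER_CUBIC))
"
```

```text
t 6.85 p [0.543  0.0269 0.0994] feeder [-0.0012 -0.0885] yaw -0.196 z [ 0.003  0.001 -1.   ] F [ 0.1 -0.3 -0.3] w 0.2868641619425924 29.726847410202026
translation [[0.23, 0.01, 0.44], [0.24, 0.01, 0.44], [0.23, 0.01, 0.44], [0.24, 0.02, 0.44]]
dr [[0.01, -0.01, 0.02], [0.01, -0.01, 0.02], [0.01, -0.0, 0.03], [0.0, -0.01, 0.02]]
```

Call:
{"op": "jog_arm", "data": {"translation": [[0.23,0.01,0.44],[0.23,0.01,0.44],[0.23,0.01,0.44],[0.23,0.02,0.44],[0,0,0]], "dr": [[0.01,0,0.02],[0.01,0,0.02],[0.01,0,0.02],[0,0,0.02],[0,0,0]], "jaw": [0.2,0.2,0.2,0.2,0.2]}}

```text
clock: 7.4
position: [0.5465, 0.046, 0.0525]
ee_rot: [0.776, 0.631, -0.002, -0.002]
ft_force: [-2.8, 2.7, 2.1]
grip_width: 0.288
grasp_force: 32.0
```

```bash
python3 -c "
from h import *
st();plan([(fw(0,-.015,.0555),rot(F[2]),4)])
c=optics.camera('top');d=optics.camera('scene')
a=cv2.resize(c['color'][140:240,160:293,::-1],None,fx=3,fy=3,interpolation=cv2.INTER_CUBIC);b=cv2.resize(d['color'][148:248,215:348,::-1],None,fx=3,fy=3,interpolation=cv2.INTER_CUBIC)
cv2.imwrite('pics/t3.png',np.hstack([a,b]))
"
```

```text
t 7.4 p [0.5465 0.046  0.0525] feeder [-0.0017 -0.0691] yaw -0.206 z [-0.005  0.    -1.   ] F [-2.8  2.7  2.1] w 0.2879792929261475 31.999641746515408
translation [[0.54, 0.01, -0.03], [0.54, 0.02, -0.03], [0.54, 0.02, -0.03], [0.54, 0.01, -0.03]]
dr [[-0.02, 0.0, -0.01], [-0.02, 0.0, -0.01], [-0.01, 0.0, -0.01], [-0.02, 0.01, -0.02]]
```

View pics/t3.png

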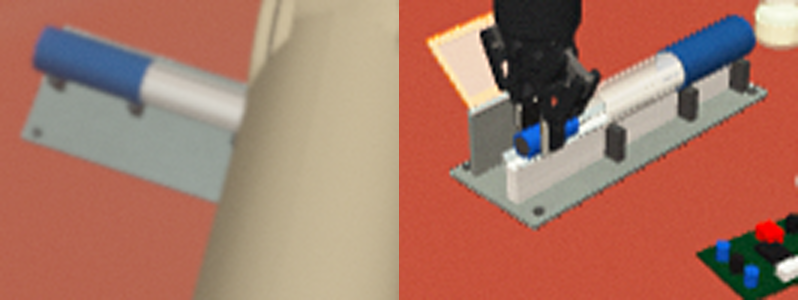

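The scene crop shows the blue can held over the rails at the crop's (545,135), with its rear end open to the front and in line with the tube.

Call:
{"op": "jog_arm", "data": {"translation": [[0.3,0,-0.06],[0.54,0,0],[0.54,0,0],[0.54,0,0],[0.24,0,0],[0,0,0]], "dr": [[0,0,0],[0,0,0],[0,0,0],[0,0,0],[0,0,0],[0,0,0]], "jaw": [0.2,0.2,0.2,0.2,0.2,0.2]}}

```text
clock: 8.1
position: [0.5585, 0.0998, 0.0552]
ee_rot: [0.775, 0.631, -0.001, -0.001]
ft_force: [0.1, 0.5, -0.7]
grip_width: 0.291
grasp_force: 30.7
```

```bash
python3 -c "
from h import *
st()"
```

```text
t 8.1 p [0.5585 0.0998 0.0552] feeder [-0.0007 -0.0139] yaw -0.204 z [-0.002  0.001 -1.   ] F [ 0.1  0.5 -0.7] w 0.290672085867633 30.66464602947235
```

Call:
{"op": "jog_arm", "data": {"translation": [[0,0,0],[0,0,0],[0,0,0],[0,0,-0.6],[0,0,-1],[0,0,-1]], "dr": [[0,0,0],[0,0,0],[0,0,0],[0,0,0],[0,0,0],[0,0,0]], "jaw": [0.47,0.47,0.47,0.47,0.47,0.47]}}

```text
clock: 8.7
position: [0.5585, 0.0978, 0.122]
ee_rot: [0.776, 0.63, -0.001, -0.001]
ft_force: [-0.1, -0.5, -0.6]
grip_width: 0.467
grasp_force: 0.0
```

```bash
sed -i 's/TY=-.128/TY=-.137/' h.py; python3 -c "
from h import *
st();plan([((.6022,-.285,.10),rot(TY),16),((.6022,-.285,.0255),rot(TY),4)])"
```

```text
t 8.7 p [0.5585 0.0978 0.122 ] feeder [-0.0003 -0.0159] yaw -0.207 z [-0.002  0.    -1.   ] F [-0.1 -0.5 -0.6] w 0.46695295357766126 0.0
translation [[-0.91, 0.3, 0.05], [-0.92, 0.3, 0.05], [-0.92, 0.3, 0.06], [-0.92, 0.29, 0.05], [-0.92, 0.29, 0.06], [-0.92, 0.28, 0.05], [-0.92, 0.28, 0.06], [-0.92, 0.28, 0.05], [-0.92, 0.27, 0.06], [-0.93, 0.27, 0.05]]
dr [[-0.0, 0.0, -0.06], [-0.0, 0.0, -0.06], [-0.0, 0.0, -0.06], [-0.0, 0.0, -0.06], [-0.0, 0.0, -0.06], [-0.0, 0.0, -0.06], [-0.0, 0.0, -0.06], [-0.0, 0.0, -0.06], [-0.0, 0.0, -0.07], [-0.0, 0.0, -0.06]]
translation [[-0.93, 0.27, 0.06], [-0.93, 0.26, 0.05], [-0.93, 0.26, 0.06], [-0.93, 0.25, 0.05], [-0.92, 0.25, 0.06], [-0.93, 0.24, 0.05], [0.0, -0.0, 0.75], [0.0, -0.0, 0.74], [0.0, -0.0, 0.75], [0.0, -0.0, 0.74]]
dr [[-0.0, 0.0, -0.07], [-0.01, 0.0, -0.06], [-0.0, 0.0, -0.07], [-0.01, 0.0, -0.06], [-0.0, 0.0, -0.07], [-0.01, 0.0, -0.06], [0.0, 0.0, -0.0], [0.0, 0.0, -0.0], [0.0, 0.0, -0.0], [0.0, 0.0, -0.0]]
```

Call:
{"op": "jog_arm", "data": {"translation": [[-0.91,0.3,0.05],[-0.92,0.3,0.05],[-0.92,0.3,0.05],[-0.92,0.29,0.06],[-0.92,0.29,0.05],[-0.92,0.28,0.06],[-0.92,0.28,0.05],[-0.92,0.28,0.06],[-0.92,0.27,0.05],[-0.93,0.27,0.06]], "dr": [[0,0,-0.06],[0,0,-0.06],[0,0,-0.06],[0,0,-0.06],[0,0,-0.06],[0,0,-0.06],[0,0,-0.06],[0,0,-0.06],[0,0,-0.07],[0,0,-0.07]], "jaw": [0.47,0.47,0.47,0.47,0.47,0.47,0.47,0.47,0.47,0.47]}}

```text
clock: 9.7
position: [0.5861, -0.1422, 0.1079]
ee_rot: [0.762, 0.647, -0.0, -0.001]
ft_force: [-0.2, -0.0, 0.2]
grip_width: 0.473
grasp_force: 0.0
```

Call:
{"op": "jog_arm", "data": {"translation": [[-0.93,0.27,0.05],[-0.93,0.26,0.06],[-0.93,0.26,0.05],[-0.93,0.25,0.05],[-0.93,0.25,0.05],[-0.93,0.24,0.05],[0,0,0],[0,0,0]], "dr": [[0,0,-0.07],[0,0,-0.06],[0,0,-0.07],[0,0,-0.06],[0,0,-0.07],[0,0,-0.06],[0,0,0],[0,0,0]], "jaw": [0.47,0.47,0.47,0.47,0.47,0.47,0.47,0.47]}}

```text
clock: 10.5
position: [0.6025, -0.2852, 0.0996]
ee_rot: [0.754, 0.657, -0.0, -0.001]
ft_force: [0.1, 0.7, -0.1]
grip_width: 0.468
grasp_force: 0.0
```

```bash
python3 -c "
from h import *
st();plan([((.6022,-.285,.0255),rot(TY),4)])
c=optics.camera('wrist');np.savez('wr2.npz',**c)
hsv=cv2.cvtColor(c['color'],cv2.COLOR_RGB2HSV)
for k,lo,hi in (('y',22,32),('r',0,2)):
    m=cv2.inRange(hsv,(lo,200,120),(hi,255,255)); q,l,s,ce=cv2.connectedComponentsWithStats(m)
    for i in range(1,q):
        if s[i,4]>500:
            ys,xs=np.where(l==i); top=(xs[ys==ys.min()].mean(),ys.min()); bot=(xs[ys>=ys.max()-2].mean(),ys.max())
            print(k,s[i],ce[i],wray(c,ce[i],.045).round(4),wray(c,top,.045).round(4),wray(c,bot,.045).round(4))
"
```

```text
t 10.5 p [ 0.6025 -0.2852  0.0996] feeder [ 0.1199 -0.3822] yaw -0.137 z [-0.002  0.    -1.   ] F [ 0.1  0.7 -0.1] w 0.4678251429256983 0.0
translation [[0.0, -0.0, 0.74], [0.0, -0.0, 0.74], [0.0, -0.01, 0.74], [0.01, -0.0, 0.74]]
dr [[-0.01, -0.0, -0.0], [-0.0, -0.0, -0.0], [-0.01, -0.0, -0.0], [-0.0, -0.0, -0.0]]
y [ 237  148   36   85 2833] [253.9265796 189.1591952] [ 0.6044 -0.2682  0.045 ] [ 0.6099 -0.2404  0.045 ] [ 0.6002 -0.2998  0.045 ]
r [179 151  19  82 922] [189.10412148 190.37960954] [ 0.5594 -0.2629  0.045 ] [ 0.5662 -0.2359  0.045 ] [ 0.5535 -0.2939  0.045 ]
r [160 153  19  81 625] [166.792  190.9696] [ 0.5431 -0.261   0.045 ] [ 0.5448 -0.2338  0.045 ] [ 0.5402 -0.2931  0.045 ]
```

Call:
{"op": "jog_arm", "data": {"translation": [[0,0,0.74],[0,0,0.74],[0,0,0.74],[0.02,0,0.74],[0,0,0],[0,0,0],[0,0,0],[0,0,0],[0,0,0]], "dr": [[0,0,0],[0,0,0],[0,0,0],[0,0,0],[0,0,0],[0,0,0],[0,0,0],[0,0,0],[0,0,0]], "jaw": [0.47,0.47,0.47,0.47,0.47,0.2,0.2,0.2,0.2]}}

```text
clock: 11.45
position: [0.6023, -0.284, 0.0249]
ee_rot: [0.753, 0.657, -0.001, -0.001]
ft_force: [-2.7, 3.3, -3.1]
grip_width: 0.297
grasp_force: 30.0
```

```bash
python3 -c "
from h import *
st();p=manip.get_obs()['position']
plan([(p+[0,0,.05],rot(TY),2),(fw(-.001,-.087,.10),rot(F[2]),14),(fw(-.001,-.087,.0575),rot(F[2]),2)])"
```

```text
t 11.45 p [ 0.6023 -0.284   0.0249] feeder [ 0.1194 -0.381 ] yaw -0.136 z [-0.003  0.001 -1.   ] F [-2.7  3.3 -3.1] w 0.2974084136519895 30.016166009008884
translation [[0.0, -0.0, -1.0], [0.0, -0.0, -1.0], [0.86, -0.29, -0.07], [0.86, -0.29, -0.07], [0.86, -0.3, -0.07], [0.86, -0.3, -0.07], [0.85, -0.31, -0.07], [0.85, -0.31, -0.07], [0.85, -0.31, -0.07], [0.85, -0.32, -0.07]]
dr [[-0.02, -0.0, 0.01], [-0.02, -0.01, 0.01], [0.0, 0.0, 0.07], [0.0, 0.0, 0.07], [0.0, 0.0, 0.07], [0.0, 0.0, 0.07], [0.0, 0.0, 0.07], [0.0, 0.0, 0.07], [0.0, 0.0, 0.06], [0.0, 0.0, 0.07]]
translation [[0.85, -0.32, -0.07], [0.85, -0.32, -0.08], [0.85, -0.33, -0.07], [0.84, -0.33, -0.08], [0.85, -0.34, -0.07], [0.84, -0.34, -0.08], [-0.0, -0.0, 0.85], [-0.0, -0.0, 0.85]]
dr [[0.0, 0.0, 0.06], [0.0, 0.0, 0.07], [0.0, 0.0, 0.06], [0.0, 0.0, 0.07], [0.0, 0.0, 0.06], [0.0, 0.0, 0.07], [0.0, 0.0, -0.0], [0.0, 0.0, -0.0]]
```

Call:
{"op": "jog_arm", "data": {"translation": [[0,0,-1],[0,0,-1],[0.86,-0.29,-0.07],[0.86,-0.29,-0.07],[0.86,-0.3,-0.07],[0.86,-0.3,-0.07],[0.85,-0.31,-0.07],[0.85,-0.31,-0.07],[0.85,-0.31,-0.07],[0.85,-0.32,-0.07]], "dr": [[0,0,0],[0,0,0],[0,0,0.07],[0,0,0.07],[0,0,0.07],[0,0,0.07],[0,0,0.07],[0,0,0.07],[0,0,0.07],[0,0,0.07]], "jaw": [0.2,0.2,0.2,0.2,0.2,0.2,0.2,0.2,0.2,0.2]}}

```text
clock: 12.45
position: [0.5695, -0.1055, 0.0901]
ee_rot: [0.766, 0.642, 0.0, 0.0]
ft_force: [0.4, 0.4, -0.6]
grip_width: 0.292
grasp_force: 31.7
```

Call:
{"op": "jog_arm", "data": {"translation": [[0.85,-0.32,-0.07],[0.85,-0.32,-0.07],[0.85,-0.33,-0.07],[0.84,-0.33,-0.08],[0.84,-0.34,-0.07],[0.8,-0.34,-0.07],[0,0,0],[0,0,0]], "dr": [[0,0,0.06],[0,0,0.06],[0,0,0.06],[0,0,0.06],[0,0,0.06],[0,0,0.06],[0,0,0],[0,0,0]], "jaw": [0.2,0.2,0.2,0.2,0.2,0.2,0.2,0.2]}}

```text
clock: 13.25
position: [0.544, 0.0267, 0.1006]
ee_rot: [0.774, 0.633, 0.0, -0.0]
ft_force: [-0.7, -1.3, 0.4]
grip_width: 0.287
grasp_force: 31.7
```

```bash
python3 -c "
from h import *
st();plan([(fw(-.001,-.088,.0535),rot(F[2]),3),(fw(-.001,-.016,.0535),rot(F[2]),6)])"
```

```text
t 13.25 p [0.544  0.0267 0.1006] feeder [-0.0002 -0.0885] yaw -0.199 z [ 0.     0.001 -1.   ] F [-0.7 -1.3  0.4] w 0.28696876447119 31.70766592025757
translation [[0.01, -0.01, 0.63], [0.0, -0.01, 0.63], [0.01, -0.01, 0.63], [0.48, -0.0, -0.0], [0.48, -0.0, -0.0], [0.48, -0.0, -0.0], [0.48, -0.0, -0.0], [0.48, -0.0, -0.0], [0.48, -0.0, -0.0]]
dr [[-0.0, -0.0, 0.02], [-0.0, -0.01, 0.01], [-0.0, -0.0, 0.02], [-0.0, -0.0, -0.0], [-0.0, -0.0, -0.0], [-0.0, -0.0, -0.0], [-0.0, -0.0, -0.0], [-0.0, -0.0, -0.0], [-0.0, -0.0, -0.0]]
```

Call:
{"op": "jog_arm", "data": {"translation": [[0,-0.02,0.6],[0,-0.02,0.6],[0,0,0.6],[0,0,0],[0.48,0,0],[0.48,0,0]], "dr": [[0,0,0.02],[0,0,0.02],[0,0,0.02],[0,0,0],[0,0,0],[0,0,0]], "jaw": [0.2,0.2,0.2,0.2,0.2,0.2]}}

```text
clock: 13.85
position: [0.5468, 0.051, 0.0539]
ee_rot: [0.776, 0.631, -0.001, -0.001]
ft_force: [0.8, -0.6, -0.3]
grip_width: 0.294
grasp_force: 31.8
```

```bash
python3 -c "
from h import *
st();plan([(fw(-.001,-.016,.0545),rot(F[2]),5)])"
```

```text
t 13.85 p [0.5468 0.051  0.0539] feeder [-0.0024 -0.064 ] yaw -0.205 z [-0.003  0.    -1.   ] F [ 0.8 -0.6 -0.3] w 0.293964301108703 31.767902970314026
translation [[0.38, 0.01, -0.0], [0.39, 0.01, -0.01], [0.38, 0.01, -0.0], [0.39, 0.01, -0.01], [0.38, 0.01, -0.0]]
dr [[-0.01, 0.0, -0.01], [-0.01, 0.0, -0.01], [-0.01, 0.0, -0.01], [-0.01, 0.0, -0.0], [-0.01, 0.01, -0.01]]
```

Call:
{"op": "jog_arm", "data": {"translation": [[0.39,0.01,0],[0.39,0.01,0],[0.39,0.01,0],[0.39,0,0],[0.3,0,0],[0,0,0]], "dr": [[0,0,0],[0,0,0],[0,0,0],[0,0,0],[0,0,0],[0,0,0]], "jaw": [0.2,0.2,0.2,0.2,0.2,0.2]}}

```text
clock: 14.45
position: [0.5573, 0.0974, 0.0548]
ee_rot: [0.775, 0.632, -0.0, -0.001]
ft_force: [-0.7, 1.0, -1.0]
grip_width: 0.288
grasp_force: 31.8
```

```bash
python3 -c "
from h import *
st()
d=optics.camera('scene')
cv2.imwrite('pics/s4.png',cv2.resize(d['color'][148:248,215:348,::-1],None,fx=5,fy=5,interpolation=cv2.INTER_CUBIC))"
```

```text
t 14.45 p [0.5573 0.0974 0.0548] feeder [-0.0014 -0.0165] yaw -0.202 z [-0.002  0.001 -1.   ] F [-0.7  1.  -1. ] w 0.2879179188590613 31.768489480018616
```

View pics/s4.png

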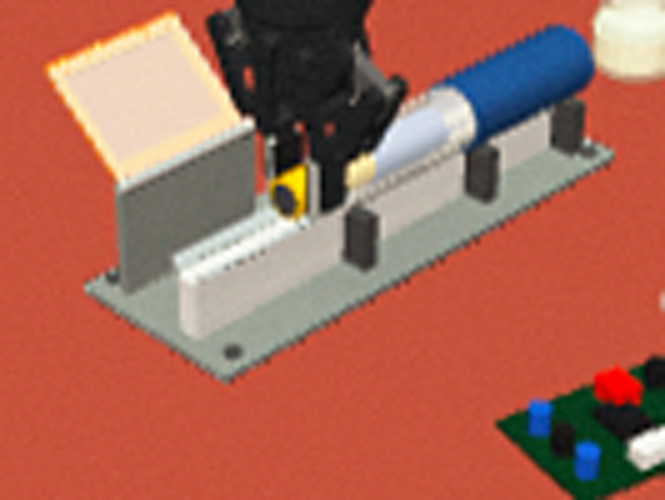

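The yellow can's rear is at the crop's (290,195), with its front in the tube, and the blue can shows deeper through the clear tube at about (425,130). Releasing yellow and fetching red.

Call:
{"op": "jog_arm", "data": {"translation": [[0,0,0],[0,0,0],[0,0,0],[0,0,-0.6],[0,0,-1],[0,0,-1]], "dr": [[0,0,0],[0,0,0],[0,0,0],[0,0,0],[0,0,0],[0,0,0]], "jaw": [0.47,0.47,0.47,0.47,0.47,0.47]}}

```text
clock: 15.1
position: [0.5573, 0.0954, 0.1215]
ee_rot: [0.776, 0.631, -0.001, -0.001]
ft_force: [0.4, 0.8, 0.5]
grip_width: 0.47
grasp_force: 0.0
```

```bash
python3 -c "
from h import *
st();plan([((.5465,-.279,.10),rot(TY),16)])"
```

```text
t 15.1 p [0.5573 0.0954 0.1215] feeder [-0.001  -0.0184] yaw -0.205 z [-0.002  0.    -1.   ] F [0.4 0.8 0.5] w 0.4700404466721592 0.0
translation [[-0.92, 0.16, 0.05], [-0.92, 0.16, 0.05], [-0.92, 0.16, 0.05], [-0.92, 0.15, 0.05], [-0.93, 0.15, 0.05], [-0.93, 0.14, 0.06], [-0.93, 0.14, 0.05], [-0.93, 0.14, 0.06], [-0.93, 0.13, 0.05], [-0.93, 0.13, 0.06]]
dr [[-0.0, 0.0, -0.06], [-0.0, 0.0, -0.06], [-0.0, 0.0, -0.06], [-0.0, 0.0, -0.06], [-0.0, 0.0, -0.06], [-0.0, 0.0, -0.06], [-0.0, 0.0, -0.06], [-0.0, 0.0, -0.06], [-0.0, 0.0, -0.06], [-0.0, 0.0, -0.06]]
translation [[-0.93, 0.13, 0.05], [-0.93, 0.12, 0.06], [-0.93, 0.12, 0.05], [-0.92, 0.11, 0.06], [-0.93, 0.11, 0.05], [-0.93, 0.11, 0.06]]
dr [[-0.0, 0.0, -0.06], [-0.01, 0.0, -0.06], [-0.0, 0.0, -0.06], [-0.01, 0.0, -0.06], [-0.0, 0.0, -0.07], [-0.01, 0.0, -0.06]]
```

Call:
{"op": "jog_arm", "data": {"translation": [[-0.92,0.16,0.05],[-0.92,0.16,0.05],[-0.92,0.16,0.05],[-0.92,0.15,0.05],[-0.93,0.15,0.05],[-0.93,0.14,0.06],[-0.93,0.14,0.05],[-0.93,0.14,0.06],[-0.93,0.13,0.05],[-0.93,0.13,0.06]], "dr": [[0,0,-0.06],[0,0,-0.06],[0,0,-0.06],[0,0,-0.06],[0,0,-0.06],[0,0,-0.06],[0,0,-0.06],[0,0,-0.06],[0,0,-0.06],[0,0,-0.06]], "jaw": [0.47,0.47,0.47,0.47,0.47,0.47,0.47,0.47,0.47,0.47]}}

```text
clock: 16.1
position: [0.5506, -0.1396, 0.1076]
ee_rot: [0.762, 0.647, -0.0, -0.001]
ft_force: [0.2, -1.0, 0.6]
grip_width: 0.467
grasp_force: 0.0
```

Call:
{"op": "jog_arm", "data": {"translation": [[-0.93,0.13,0.05],[-0.93,0.12,0.06],[-0.93,0.12,0.05],[-0.92,0.11,0.06],[-0.93,0.11,0.05],[-0.93,0.11,0.06],[0,0,0],[0,0,0]], "dr": [[0,0,-0.06],[0,0,-0.06],[0,0,-0.06],[0,0,-0.06],[0,0,-0.06],[0,0,-0.06],[0,0,0],[0,0,0]], "jaw": [0.47,0.47,0.47,0.47,0.47,0.47,0.47,0.47]}}

```text
clock: 16.9
position: [0.5467, -0.2791, 0.0989]
ee_rot: [0.754, 0.657, -0.0, -0.001]
ft_force: [-0.1, -1.0, 0.6]
grip_width: 0.471
grasp_force: 0.0
```

```bash
python3 -c "
from h import *
st()
c=optics.camera('wrist')
hsv=cv2.cvtColor(c['color'],cv2.COLOR_RGB2HSV)
m=cv2.inRange(hsv,(0,215,120),(3,255,255))|cv2.inRange(hsv,(177,215,120),(180,255,255));m=cv2.morphologyEx(m,cv2.MORPH_CLOSE,np.ones((3,3))); q,l,s,ce=cv2.connectedComponentsWithStats(m)
for i in range(1,q):
    if s[i,4]>500:
        ys,xs=np.where(l==i); top=(xs[ys==ys.min()].mean(),ys.min()); bot=(xs[ys>=ys.max()-2].mean(),ys.max())
        print(s[i],ce[i],wray(c,ce[i],.045).round(4),wray(c,top,.045).round(4),wray(c,bot,.045).round(4))
plan([((.5465,-.279,.0255),rot(TY),4)])
"
```

```text
t 16.9 p [ 0.5467 -0.2791  0.0989] feeder [ 0.064  -0.3874] yaw -0.138 z [-0.002  0.    -1.   ] F [-0.1 -1.   0.6] w 0.47077691736981836 0.0
[ 237  149   35   84 2729] [254.11432759 189.85525834] [ 0.5486 -0.2624  0.045 ] [ 0.5547 -0.2349  0.045 ] [ 0.5442 -0.2934  0.045 ]
translation [[-0.01, -0.0, 0.73], [-0.01, -0.0, 0.73], [-0.01, -0.01, 0.73], [-0.01, -0.0, 0.74]]
dr [[-0.01, -0.0, 0.0], [-0.0, -0.0, 0.0], [-0.01, -0.01, 0.0], [-0.0, -0.0, 0.0]]
```

Red is centred. Grasping it.

Call:
{"op": "jog_arm", "data": {"translation": [[0,0,0.73],[0,0,0.73],[0,0,0.73],[0,0,0.73],[0,0,0],[0,0,0],[0,0,0],[0,0,0],[0,0,0]], "dr": [[0,0,0],[0,0,0],[0,0,0],[0,0,0],[0,0,0],[0,0,0],[0,0,0],[0,0,0],[0,0,0]], "jaw": [0.47,0.47,0.47,0.47,0.47,0.2,0.2,0.2,0.2]}}

```text
clock: 17.85
position: [0.5467, -0.278, 0.0264]
ee_rot: [0.754, 0.657, -0.0, -0.001]
ft_force: [-4.1, 4.0, 4.6]
grip_width: 0.293
grasp_force: 29.2
```

```bash
python3 -c "
from h import *
st();p=manip.get_obs()['position']
plan([(p+[0,0,.05],rot(TY),2),(fw(-.001,-.090,.10),rot(F[2]),14)])"
```

```text
t 17.85 p [ 0.5467 -0.278   0.0264] feeder [ 0.0638 -0.3864] yaw -0.137 z [-0.002  0.002 -1.   ] F [-4.1  4.   4.6] w 0.2927953319761607 29.160052346996963
translation [[0.0, -0.0, -1.0], [0.0, -0.0, -1.0], [0.86, -0.13, -0.07], [0.86, -0.13, -0.07], [0.86, -0.14, -0.07], [0.85, -0.14, -0.07], [0.85, -0.15, -0.07], [0.85, -0.15, -0.07], [0.85, -0.15, -0.07], [0.85, -0.16, -0.07]]
dr [[-0.01, -0.01, 0.0], [-0.02, -0.01, 0.0], [0.0, 0.0, 0.07], [0.0, 0.0, 0.07], [0.0, 0.0, 0.07], [0.0, 0.0, 0.07], [0.0, 0.0, 0.07], [0.0, 0.0, 0.07], [0.0, 0.0, 0.07], [0.0, 0.0, 0.07]]
translation [[0.85, -0.16, -0.06], [0.85, -0.17, -0.07], [0.85, -0.17, -0.06], [0.85, -0.17, -0.07], [0.85, -0.18, -0.06], [0.86, -0.18, -0.07]]
dr [[0.0, 0.0, 0.06], [0.0, 0.0, 0.07], [0.0, 0.0, 0.06], [0.0, 0.0, 0.07], [0.0, 0.0, 0.06], [0.0, 0.0, 0.07]]
```

Call:
{"op": "jog_arm", "data": {"translation": [[0,0,-1],[0,0,-1],[0.86,-0.13,-0.07],[0.86,-0.13,-0.07],[0.86,-0.14,-0.07],[0.85,-0.14,-0.07],[0.85,-0.15,-0.07],[0.85,-0.15,-0.07],[0.85,-0.15,-0.07],[0.85,-0.16,-0.07]], "dr": [[0,0,0],[0,0,0],[0,0,0.07],[0,0,0.07],[0,0,0.07],[0,0,0.07],[0,0,0.07],[0,0,0.07],[0,0,0.07],[0,0,0.07]], "jaw": [0.2,0.2,0.2,0.2,0.2,0.2,0.2,0.2,0.2,0.2]}}

```text
clock: 18.85
position: [0.5451, -0.1046, 0.0905]
ee_rot: [0.767, 0.642, 0.0, -0.0]
ft_force: [-0.2, 0.3, -1.7]
grip_width: 0.29
grasp_force: 29.6
```

Call:
{"op": "jog_arm", "data": {"translation": [[0.85,-0.16,-0.07],[0.85,-0.17,-0.07],[0.85,-0.17,-0.06],[0.85,-0.17,-0.07],[0.85,-0.18,-0.06],[0.83,-0.18,-0.06],[0,0,0],[0,0,0]], "dr": [[0,0,0.06],[0,0,0.07],[0,0,0.06],[0,0,0.07],[0,0,0.06],[0,0,0.07],[0,0,0],[0,0,0]], "jaw": [0.2,0.2,0.2,0.2,0.2,0.2,0.2,0.2]}}

```text
clock: 19.65
position: [0.5433, 0.0242, 0.0999]
ee_rot: [0.775, 0.632, 0.0, -0.001]
ft_force: [0.5, -0.2, -1.1]
grip_width: 0.291
grasp_force: 29.6
```

```bash
python3 -c "
from h import *
st();plan([(fw(-.001,-.089,.054),rot(F[2]),3)])"
```

```text
t 19.65 p [0.5433 0.0242 0.0999] feeder [-0.0003 -0.091 ] yaw -0.202 z [-0.001  0.001 -1.   ] F [ 0.5 -0.2 -1.1] w 0.2908271525349838 29.55857813358307
translation [[0.03, -0.01, 0.61], [0.03, -0.01, 0.61], [0.02, -0.01, 0.62]]
dr [[-0.0, -0.0, 0.0], [-0.01, -0.01, 0.0], [-0.0, -0.0, 0.0]]
```

Call:
{"op": "jog_arm", "data": {"translation": [[0,-0.02,0.61],[0,-0.01,0.61],[0,0,0.61],[0,0,0],[0.4,0,0],[0.4,0,0],[0.4,0,0],[0.4,0,0],[0,0,0]], "dr": [[0,0,0],[0,0,0],[0,0,0],[0,0,0],[0,0,0],[0,0,0],[0,0,0],[0,0,0],[0,0,0]], "jaw": [0.2,0.2,0.2,0.2,0.2,0.2,0.2,0.2,0.2]}}

```text
clock: 20.55
position: [0.5497, 0.0615, 0.0524]
ee_rot: [0.776, 0.631, -0.002, -0.0]
ft_force: [-3.8, -3.9, 9.4]
grip_width: 0.286
grasp_force: 34.7
```

```bash
python3 -c "
from h import *
st();plan([(fw(-.001,-.030,.054),rot(F[2]),2)])"
```

```text
t 20.55 p [0.5497 0.0615 0.0524] feeder [-0.0016 -0.0533] yaw -0.205 z [-0.004 -0.002 -1.   ] F [-3.8 -3.9  9.4] w 0.2861702618831327 34.68645657179877
translation [[0.47, 0.01, -0.03], [0.46, 0.01, -0.04]]
dr [[-0.02, 0.02, -0.02], [-0.03, 0.02, -0.01]]
```

Call:
{"op": "jog_arm", "data": {"translation": [[0,0,-0.08],[0.3,0,0],[0.3,0,0],[0.3,0,0],[0,0,0]], "dr": [[0,0,0],[0,0,0],[0,0,0],[0,0,0],[0,0,0]], "jaw": [0.2,0.2,0.2,0.2,0.2]}}

```text
clock: 21.05
position: [0.5548, 0.0874, 0.055]
ee_rot: [0.775, 0.633, -0.001, -0.001]
ft_force: [0.3, 0.0, -0.7]
grip_width: 0.289
grasp_force: 29.6
```

```bash
python3 -c "
from h import *
st()"
```

```text
t 21.05 p [0.5548 0.0874 0.055 ] feeder [-0.0018 -0.0268] yaw -0.201 z [-0.002  0.001 -1.   ] F [ 0.3  0.  -0.7] w 0.28898070940290643 29.629965126514435
```

Call:
{"op": "jog_arm", "data": {"translation": [[0,0,0],[0,0,0],[0,0,-1],[0,0,-1],[-1,0,0],[-1,0,0],[0,0,0],[0,0,0.94],[0,0,0.94],[0,0,0]], "dr": [[0,0,0],[0,0,0],[0,0,0],[0,0,0],[0,0,0],[0,0,0],[0,0,0],[0,0,0],[0,0,0],[0,0,0]], "jaw": [0.47,0.47,0.47,0.47,0,0,0,0,0,0]}}

```text
clock: 22.05
position: [0.5427, 0.0364, 0.0559]
ee_rot: [0.775, 0.632, -0.003, -0.002]
ft_force: [-0.6, 0.1, 0.6]
grip_width: 0.001
grasp_force: 0.0
```

```bash
python3 -c "
from h import *
st();plan([(fw(-.0015,-.058,.058),rot(F[2]),2)])"
```

```text
t 22.05 p [0.5427 0.0364 0.0559] feeder [-0.0034 -0.0792] yaw -0.204 z [-0.006 -0.001 -1.   ] F [-0.6  0.1  0.6] w 0.0007932088803689461 0.0
translation [[0.42, 0.04, -0.04], [0.43, 0.04, -0.04]]
dr [[-0.04, 0.01, -0.01], [-0.05, 0.02, -0.0]]
```

Call:
{"op": "jog_arm", "data": {"translation": [[0.4,0.04,-0.05],[0.4,0.03,-0.05],[0.2,0,0],[0.1,0,0],[0.1,0,0],[0,0,0]], "dr": [[-0.03,0,0],[-0.03,0,0],[0,0,0],[0,0,0],[0,0,0],[0,0,0]], "jaw": [0,0,0,0,0,0]}}

```text
clock: 22.65
position: [0.5525, 0.0657, 0.061]
ee_rot: [0.775, 0.632, 0.001, 0.001]
ft_force: [0.5, -0.0, 0.3]
grip_width: -0.001
grasp_force: 0.0
```

Call:
{"op": "jog_arm", "data": {"translation": [[0.04,0,0],[0.04,0,0],[0.04,0,0],[0.04,0,0],[0.04,0,0]], "dr": [[0,0,0],[0,0,0],[0,0,0],[0,0,0],[0,0,0]], "jaw": [0,0,0,0,0]}}

```text
clock: 23.15
position: [0.5534, 0.0703, 0.0608]
ee_rot: [0.775, 0.632, 0.001, 0.001]
ft_force: [0.7, -2.6, 2.0]
grip_width: 0.0
grasp_force: 1.3
```

```bash
python3 -c "
from h import *
st()"
```

```text
t 23.15 p [0.5534 0.0703 0.0608] feeder [ 0.0002 -0.0438] yaw -0.204 z [ 0.002 -0.    -1.   ] F [ 0.7 -2.6  2. ] w 0.0004386278699830013 1.2568729743361473
```

Call:
{"op": "jog_arm", "data": {"translation": [[0.04,0,0],[0.04,0,0],[0.04,0,0],[0.04,0,0],[0.04,0,0]], "dr": [[0,0,0],[0,0,0],[0,0,0],[0,0,0],[0,0,0]], "jaw": [0,0,0,0,0]}}

```text
clock: 23.65
position: [0.5544, 0.0753, 0.0608]
ee_rot: [0.775, 0.632, 0.001, 0.001]
ft_force: [0.3, -2.0, 1.9]
grip_width: -0.001
grasp_force: 1.2
```

Call:
{"op": "jog_arm", "data": {"translation": [[0.04,0,0],[0.04,0,0],[0.04,0,0],[0.04,0,0],[0.04,0,0]], "dr": [[0,0,0],[0,0,0],[0,0,0],[0,0,0],[0,0,0]], "jaw": [0,0,0,0,0]}}

```text
clock: 24.15
position: [0.5555, 0.0802, 0.0608]
ee_rot: [0.775, 0.632, 0.001, 0.001]
ft_force: [0.4, -2.6, 1.0]
grip_width: 0.002
grasp_force: 1.1
```

Call:
{"op": "jog_arm", "data": {"translation": [[0.04,0,0],[0.04,0,0],[0.04,0,0],[0.04,0,0],[0.04,0,0]], "dr": [[0,0,0],[0,0,0],[0,0,0],[0,0,0],[0,0,0]], "jaw": [0,0,0,0,0]}}

```text
clock: 24.65
position: [0.5565, 0.0851, 0.0608]
ee_rot: [0.775, 0.632, 0.001, 0.001]
ft_force: [-0.1, -1.4, 1.5]
grip_width: -0.003
grasp_force: 1.1
```

Call:
{"op": "jog_arm", "data": {"translation": [[0.04,0,0],[0.04,0,0],[0.04,0,0],[0.04,0,0],[0.04,0,0]], "dr": [[0,0,0],[0,0,0],[0,0,0],[0,0,0],[0,0,0]], "jaw": [0,0,0,0,0]}}

```text
clock: 25.15
position: [0.5572, 0.0886, 0.0607]
ee_rot: [0.776, 0.631, -0.0, 0.001]
ft_force: [-1.4, -8.3, 5.2]
grip_width: 0.001
grasp_force: 4.3
```

Call:
{"op": "jog_arm", "data": {"translation": [[0.04,0,0],[0.04,0,0],[0,0,0],[0,0,0],[0,0,0]], "dr": [[0,0,0],[0,0,0],[0,0,0],[0,0,0],[0,0,0]], "jaw": [0,0,0,0,0]}}

```text
clock: 25.65
position: [0.5574, 0.0895, 0.0607]
ee_rot: [0.776, 0.631, -0.001, 0.001]
ft_force: [-2.9, -10.6, 4.9]
grip_width: -0.002
grasp_force: 5.2
```

```bash
python3 -c "
from h import *
st()"
```

```text
t 25.65 p [0.5574 0.0895 0.0607] feeder [ 0.0003 -0.0243] yaw -0.205 z [ 0.001 -0.003 -1.   ] F [ -2.9 -10.6   4.9] w -0.002171078004101583 5.198747463800828
```

The row took about 11 N, roughly 8 N beyond sliding, and I held it there. Now retreating and going round to the cover.

Call:
{"op": "jog_arm", "data": {"translation": [[-0.2,0,0],[-0.4,0,0],[-0.6,0,0],[0,0,-1],[0,0,-1],[0,0,-1],[0,-0.4,-1],[0,-1,-0.8],[0,-1,0],[0,-1,0]], "dr": [[0,0,0],[0,0,0],[0,0,0],[0,0,0],[0,0,0],[0,0,0],[0,0,0],[0,0,0],[0,0,0],[0,0,0]], "jaw": [0,0,0,0,0,0,0,0,0,0]}}

```text
clock: 26.65
position: [0.4674, 0.0792, 0.1808]
ee_rot: [0.775, 0.631, 0.001, 0.001]
ft_force: [-0.3, 0.2, 0.2]
grip_width: 0.001
grasp_force: 0.0
```

```bash
cat >> h.py <<'E'
def tip(phi,th,back=.010,pen=0):
    E=np.array([-.055+.078*np.cos(phi),.081+.078*np.sin(phi)])+(.0035-pen)*np.array([-np.sin(phi),np.cos(phi)])
    t=E+back*np.array([np.sin(th),-np.cos(th)])-.0145*np.array([np.cos(th),np.sin(th)]); return fw(t[0],-.055,t[1])
E
python3 -c "
from h import *
st();th=np.radians(25);a=tip(2.478,th,pen=-.02);print(tip(2.478,th),a)
plan([(a+[0,0,.06],rot(F[2],th),8)])
c=optics.camera('scene');cv2.imwrite('pics/s5.png',cv2.resize(c['color'][130:250,195:355,::-1],None,fx=5,fy=5,interpolation=cv2.INTER_CUBIC))"
```

```text
t 26.65 p [0.4674 0.0792 0.1808] feeder [-0.0858 -0.0525] yaw -0.204 z [ 0.003  0.001 -1.   ] F [-0.3  0.2  0.2] w 0.0014133747026072528 0.0
[0.42602013 0.08509735 0.11109589] [0.41395332 0.08757736 0.09534021]
translation [[-0.01, -0.27, 0.13], [-0.01, -0.28, 0.11], [-0.01, -0.28, 0.1], [-0.02, -0.29, 0.08], [-0.01, -0.29, 0.06], [-0.01, -0.29, 0.05], [-0.02, -0.3, 0.03], [-0.01, -0.3, 0.02]]
dr [[-0.78, -0.0, -0.0], [-0.78, -0.0, -0.0], [-0.78, -0.0, -0.0], [-0.77, -0.0, -0.0], [-0.78, -0.0, -0.01], [-0.77, -0.0, -0.0], [-0.78, -0.01, -0.01], [-0.77, -0.0, -0.0]]
```

View pics/s5.png

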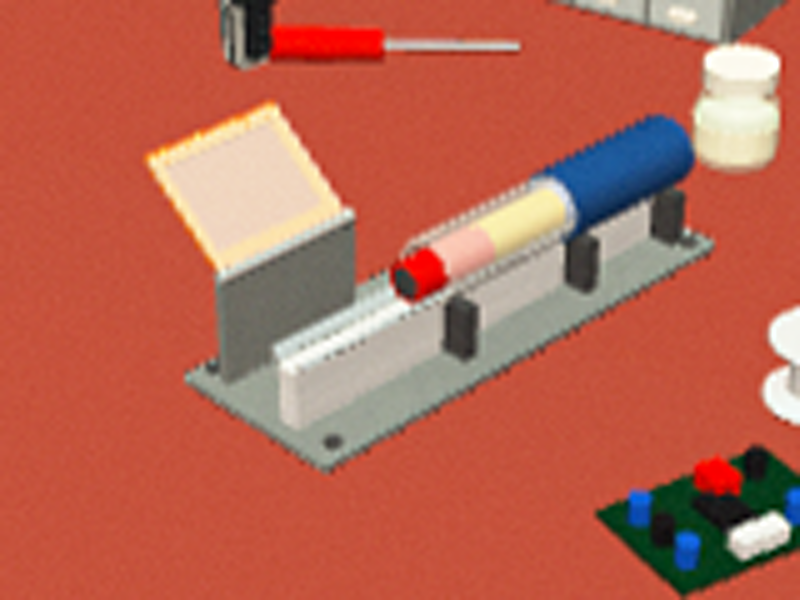

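The view shows the red can's rear out of the tube at the crop's (405,278), yellow behind it in the clear tube, and blue hidden in the housing. The cover is still back, and its free edge runs from (150,158) to (275,105).

Call:
{"op": "jog_arm", "data": {"translation": [[-0.01,-0.4,0.1],[-0.01,-0.4,0.1],[-0.01,-0.4,0.1],[-0.01,-0.4,0.08],[-0.01,-0.3,0.06],[-0.01,-0.3,0.05],[-0.02,-0.2,0.03],[-0.01,-0.2,0.02],[0,0,0]], "dr": [[-0.78,0,0],[-0.78,0,0],[-0.78,0,0],[-0.78,0,0],[-0.78,0,0],[-0.78,0,0],[-0.78,0,0],[-0.78,0,0],[0,0,0]], "jaw": [0,0,0,0,0,0,0,0,0]}}

```text
clock: 27.6
position: [0.4058, 0.0892, 0.1557]
ee_rot: [0.756, 0.617, 0.137, 0.169]
ft_force: [0.5, 0.3, -0.9]
grip_width: 0.001
grasp_force: 0.0
```

```bash
python3 -c "
from h import *
st();th=np.radians(25);print(manip.get_obs()['joint_pos'].round(2))
plan([(tip(2.478,th,pen=-.02),rot(F[2],th),4)])"
```

```text
t 27.6 p [0.4058 0.0892 0.1557] feeder [-0.1482 -0.055 ] yaw -0.202 z [ 0.415 -0.086 -0.906] F [ 0.5  0.3 -0.9] w 0.001285947683708943 0.0
[-0.94 -0.41  0.3   2.39  0.57  0.92 -1.15]
translation [[0.0, -0.18, 0.58], [0.0, -0.18, 0.58], [0.0, -0.18, 0.58], [0.0, -0.18, 0.59]]
dr [[0.0, 0.0, 0.0], [0.01, 0.0, 0.0], [0.0, 0.01, 0.0], [0.01, 0.0, 0.01]]
```

Call:
{"op": "jog_arm", "data": {"translation": [[0,0.05,0.55],[0,0.05,0.55],[0,0,0]], "dr": [[0.5,0,0],[0.5,0,0],[0,0,0]], "jaw": [0,0,0]}}

```text
clock: 27.9
position: [0.4212, 0.0862, 0.1322]
ee_rot: [0.763, 0.62, 0.114, 0.141]
ft_force: [-0.4, -0.1, -0.3]
grip_width: 0.002
grasp_force: 0.0
```

```bash
python3 -c "
from h import *
st();th=np.radians(20);print(manip.get_obs()['joint_pos'].round(2),tip(2.478,th,pen=-.015))
plan([(tip(2.478,th,pen=-.015),rot(F[2],th),4)])"
```

```text
t 27.9 p [0.4212 0.0862 0.1322] feeder [-0.1325 -0.0549] yaw -0.205 z [ 0.35  -0.074 -0.934] F [-0.4 -0.1 -0.3] w 0.0016907013853917098 0.0
[-0.96 -0.31  0.41  2.35  0.5   0.87 -1.04] [0.41570637 0.08721706 0.10011395]
translation [[-0.0, -0.17, 0.28], [-0.0, -0.16, 0.28], [-0.0, -0.17, 0.28], [-0.0, -0.16, 0.28]]
dr [[0.06, 0.01, -0.01], [0.06, 0.01, -0.01], [0.06, 0.0, -0.01], [0.06, 0.01, -0.0]]
```

Call:
{"op": "jog_arm", "data": {"translation": [[0,-0.6,0],[0,-0.06,0.37],[0,0,0.37],[0,0,0.37],[0,0,0]], "dr": [[0,0,0],[0.1,0,0],[0.1,0,0],[0,0,0],[0,0,0]], "jaw": [0,0,0,0,0]}}

```text
clock: 28.4
position: [0.4152, 0.0877, 0.0999]
ee_rot: [0.763, 0.622, 0.11, 0.137]
ft_force: [-1.2, -0.9, -0.2]
grip_width: -0.004
grasp_force: 0.0
```

```bash
python3 -c "
from h import *
st();th=np.radians(20);print(manip.get_obs()['joint_pos'].round(2))
W=[(tip(2.478,th,pen=.0),rot(F[2],th),2)]+[(tip(f,th,pen=.003),rot(F[2],th),1) for f in np.arange(2.35,1.05,-.13)]
plan(W)
c=optics.camera('scene');cv2.imwrite('pics/s6.png',cv2.resize(c['color'][120:220,205:338,::-1],None,fx=6,fy=6,interpolation=cv2.INTER_CUBIC))"
```

```text
t 28.4 p [0.4152 0.0877 0.0999] feeder [-0.1387 -0.0546] yaw -0.204 z [ 0.338 -0.071 -0.938] F [-1.2 -0.9 -0.2] w -0.003596464733703251 0.0
[-0.96 -0.26  0.42  2.39  0.49  0.78 -1.06]
translation [[-0.01, 0.27, -0.16], [-0.0, 0.27, -0.16], [-0.0, 0.45, -0.25], [-0.0, 0.38, -0.15], [-0.0, 0.39, -0.09], [-0.0, 0.4, -0.05], [-0.0, 0.41, 0.01], [-0.0, 0.4, 0.06], [-0.0, 0.39, 0.11], [-0.0, 0.37, 0.16]]
dr [[0.03, 0.01, -0.01], [0.02, 0.02, -0.0], [0.0, -0.0, -0.0], [0.0, -0.0, -0.0], [0.0, -0.0, -0.0], [0.0, -0.0, -0.0], [0.0, -0.0, -0.0], [0.0, -0.0, -0.0], [0.0, -0.0, -0.0], [0.0, -0.0, -0.0]]
translation [[-0.0, 0.35, 0.21], [-0.0, 0.32, 0.25]]
dr [[0.0, -0.0, -0.0], [0.0, -0.0, -0.0]]
```

View pics/s6.png

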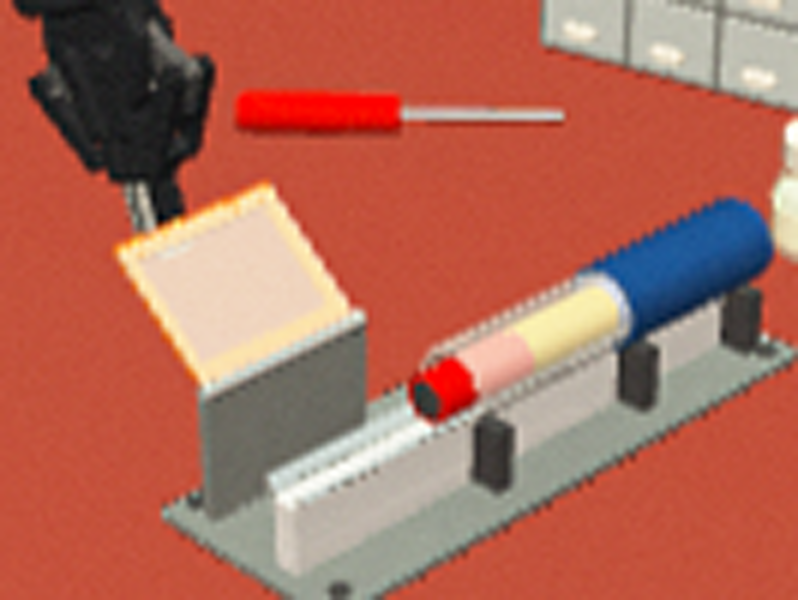

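The closed fingertips sit behind and just below the cover's free edge, with the tip showing through the plate at about (170,250). Carrying the edge up its arc.

Call:
{"op": "jog_arm", "data": {"translation": [[0,0.27,-0.16],[0,0.27,-0.16],[0,0.22,-0.14],[0,0.22,-0.13],[0,0.2,-0.08],[0,0.2,-0.08],[0,0.2,-0.05],[0,0.2,-0.05]], "dr": [[0,0,0],[0,0,0],[0,0,0],[0,0,0],[0,0,0],[0,0,0],[0,0,0],[0,0,0]], "jaw": [0,0,0,0,0,0,0,0]}}

```text
clock: 29.25
position: [0.449, 0.0815, 0.1365]
ee_rot: [0.763, 0.622, 0.111, 0.136]
ft_force: [-1.1, 0.8, -1.1]
grip_width: 0.001
grasp_force: 0.3
```

```bash
cat >> h.py <<'E'
def cover():
    # cover angle from orange pixels near the free edge in the scene view
    c=optics.camera("scene"); hsv=cv2.cvtColor(c["color"],cv2.COLOR_RGB2HSV)
    m=cv2.inRange(hsv,(8,60,150),(24,255,255)); best=[]
    for f in np.arange(-.1,2.7,.05):
        p=np.array([fw(-.055+r*np.cos(f),y,.081+r*np.sin(f)) for r,y in [(.077,a) for a in np.linspace(-.1,-.01,20)]+[(a,b) for a in np.linspace(.03,.07,8) for b in(-.1,-.01)]])
        u=proj("scene",p).round().astype(int); best.append((m[u[:,1],u[:,0]].mean()/255,round(f,2)))
    print("cover",sorted(best)[-3:])
E
python3 -c "
from h import *
st();th=np.radians(20);cover()
plan([(tip(f,th,pen=.003),rot(F[2],th),2) for f in np.arange(1.85,1.05,-.15)])"
```

```text
t 29.25 p [0.449  0.0815 0.1365] feeder [-0.1043 -0.0539] yaw -0.203 z [ 0.34  -0.07  -0.938] F [-1.1  0.8 -1.1] w 0.0007481453578429844 0.3363875951617956
cover [(np.float64(1.0), np.float64(2.0)), (np.float64(1.0), np.float64(2.05)), (np.float64(1.0), np.float64(2.1))]
translation [[-0.02, 0.34, 0.03], [-0.03, 0.34, 0.03], [0.0, 0.23, 0.03], [0.0, 0.23, 0.03], [0.0, 0.22, 0.07], [0.0, 0.23, 0.07], [0.0, 0.21, 0.1], [0.0, 0.21, 0.09], [0.0, 0.2, 0.13], [0.0, 0.19, 0.13]]
dr [[0.04, -0.0, -0.01], [0.04, -0.0, -0.0], [0.0, -0.0, -0.0], [0.0, -0.0, -0.0], [0.0, -0.0, -0.0], [0.0, -0.0, -0.0], [0.0, -0.0, -0.0], [0.0, -0.0, -0.0], [0.0, -0.0, -0.0], [0.0, -0.0, -0.0]]
translation [[0.0, 0.17, 0.16], [0.0, 0.18, 0.16]]
dr [[0.0, -0.0, -0.0], [0.0, -0.0, -0.0]]
```

Call:
{"op": "jog_arm", "data": {"translation": [[0,0.33,0.01],[0,0.33,0.01],[0,0.23,0.03],[0,0.23,0.03],[0,0.22,0.07],[0,0.22,0.07],[0,0.21,0.1],[0,0.21,0.1],[0,0.2,0.13],[0,0.2,0.13]], "dr": [[0,0,0],[0,0,0],[0,0,0],[0,0,0],[0,0,0],[0,0,0],[0,0,0],[0,0,0],[0,0,0],[0,0,0]], "jaw": [0,0,0,0,0,0,0,0,0,0]}}

```text
clock: 30.3
position: [0.5095, 0.0689, 0.1407]
ee_rot: [0.763, 0.622, 0.111, 0.136]
ft_force: [-0.3, -0.8, 0.1]
grip_width: 0.001
grasp_force: 0.3
```

```bash
cat >> h.py <<'E'
def tip2(phi,r=.066,off=.0,th=0):  # bottom +x corner rides on the plate
    c=np.array([-.055,.081])+r*np.array([np.cos(phi),np.sin(phi)])+off*np.array([-np.sin(phi),np.cos(phi)])
    t=c-.0145*np.array([np.cos(th),np.sin(th)]); return fw(t[0],-.055,t[1])
E
python3 -c "
from h import *
st();cover()
plan([(tip2(f,th=np.radians(a)),rot(F[2],np.radians(a)),2) for f,a in ((1.05,17),(.9,14),(.75,11),(.6,8),(.45,5),(.3,2),(.15,0),(.03,0))])"
```

```text
t 30.3 p [0.5095 0.0689 0.1407] feeder [-0.0425 -0.0541] yaw -0.203 z [ 0.339 -0.07  -0.938] F [-0.3 -0.8  0.1] w 0.0005414369205952277 0.3315560845658183
cover [(np.float64(0.3888888888888889), np.float64(1.3)), (np.float64(0.6944444444444445), np.float64(1.2)), (np.float64(0.8055555555555555), np.float64(1.25))]
translation [[-0.02, 0.06, 0.17], [-0.01, 0.07, 0.16], [-0.0, 0.13, 0.14], [-0.0, 0.12, 0.13], [-0.0, 0.11, 0.15], [-0.0, 0.12, 0.15], [-0.0, 0.09, 0.16], [-0.0, 0.1, 0.16], [-0.0, 0.07, 0.17], [-0.0, 0.08, 0.16]]
dr [[0.41, 0.0, -0.01], [0.41, 0.01, -0.0], [0.38, -0.0, -0.0], [0.37, -0.0, -0.0], [0.38, -0.0, -0.0], [0.37, -0.0, -0.0], [0.38, -0.0, -0.0], [0.37, -0.0, -0.0], [0.38, -0.0, -0.0], [0.37, -0.0, -0.0]]
translation [[-0.0, 0.06, 0.18], [-0.0, 0.06, 0.17], [-0.0, 0.04, 0.18], [-0.0, 0.03, 0.19], [-0.0, 0.02, 0.16], [-0.0, 0.01, 0.15]]
dr [[0.38, -0.0, -0.0], [0.37, -0.0, -0.0], [0.25, -0.0, -0.0], [0.25, -0.0, -0.0], [0.0, -0.0, -0.0], [0.0, -0.0, -0.0]]
```

Past upright, at about 1.25 rad. Pressing it over and down.

Call:
{"op": "jog_arm", "data": {"translation": [[0,0.06,0.17],[0,0.07,0.16],[0,0.13,0.14],[0,0.12,0.13],[0,0.11,0.15],[0,0.12,0.15],[0,0.09,0.16],[0,0.1,0.16],[0,0.07,0.17],[0,0.08,0.16]], "dr": [[0.41,0,0],[0.41,0,0],[0.38,0,0],[0.37,0,0],[0.38,0,0],[0.37,0,0],[0.38,0,0],[0.37,0,0],[0.38,0,0],[0.37,0,0]], "jaw": [0,0,0,0,0,0,0,0,0,0]}}

```text
clock: 31.35
position: [0.5407, 0.0626, 0.1085]
ee_rot: [0.774, 0.631, 0.027, 0.034]
ft_force: [-0.8, 1.4, -0.0]
grip_width: 0.003
grasp_force: 0.3
```

Call:
{"op": "jog_arm", "data": {"translation": [[0,0.06,0.18],[0,0.06,0.17],[0,0.04,0.18],[0,0.03,0.18],[0,0.02,0.12]], "dr": [[0.38,0,0],[0.37,0,0],[0.25,0,0],[0.25,0,0],[0,0,0]], "jaw": [0,0,0,0,0]}}

```text
clock: 31.85
position: [0.5465, 0.0612, 0.0877]
ee_rot: [0.775, 0.632, -0.0, -0.0]
ft_force: [-0.1, -0.3, 1.3]
grip_width: -0.001
grasp_force: 0.3
```

```bash
python3 -c "
from h import *
st();cover()
plan([(tip2(0),rot(F[2]),3)])"
```

```text
t 31.85 p [0.5465 0.0612 0.0877] feeder [-0.0047 -0.0542] yaw -0.204 z [-0.001 -0.    -1.   ] F [-0.1 -0.3  1.3] w -0.0005113873895459941 0.31550231281471497
cover [(np.float64(0.9722222222222222), np.float64(0.1)), (np.float64(0.9722222222222222), np.float64(0.2)), (np.float64(1.0), np.float64(0.15))]
translation [[-0.01, 0.02, 0.08], [-0.01, 0.02, 0.09], [-0.01, 0.02, 0.08]]
dr [[-0.0, 0.0, -0.0], [-0.0, 0.01, -0.01], [-0.01, 0.0, -0.0]]
```

Call:
{"op": "jog_arm", "data": {"translation": [[0,0.02,0.06],[0,0,0.06],[0,0,0.04],[0,0,0]], "dr": [[0,0,0],[0,0,0],[0,0,0],[0,0,0]], "jaw": [0,0,0,0]}}

```text
clock: 32.3
position: [0.5468, 0.0612, 0.085]
ee_rot: [0.775, 0.632, 0.0, -0.0]
ft_force: [-3.6, -1.1, 8.0]
grip_width: -0.005
grasp_force: 4.0
```

Call:
{"op": "jog_arm", "data": {"translation": [[0,0,0.02],[0,0,0],[0,0,-0.3],[0,0,-1],[0,0,-1],[0,-1,-1],[0,-1,-1],[0,-1,0],[0,-1,0],[0,0,0]], "dr": [[0,0,0],[0,0,0],[0,0,0],[0,0,0],[0,0,0],[0,0,0],[0,0,0],[0,0,0],[0,0,0],[0,0,0]], "jaw": [0,0,0,0,0,0,0,0,0,0]}}

```text
clock: 33.3
position: [0.4468, 0.0823, 0.1916]
ee_rot: [0.775, 0.632, 0.001, -0.001]
ft_force: [0.5, 0.1, -0.9]
grip_width: 0.0
grasp_force: 0.0
```

```bash
python3 -c "
from h import *
st();cover()
c=optics.camera('scene');cv2.imwrite('pics/s7.png',cv2.resize(c['color'][140:310,130:356,::-1],None,fx=3.5,fy=3.5,interpolation=cv2.INTER_CUBIC))"
```

```text
t 33.3 p [0.4468 0.0823 0.1916] feeder [-0.1067 -0.0535] yaw -0.202 z [-0.     0.002 -1.   ] F [ 0.5  0.1 -0.9] w 0.0003625142207576581 0.0
cover [(np.float64(0.8888888888888888), np.float64(0.2)), (np.float64(1.0), np.float64(0.1)), (np.float64(1.0), np.float64(0.15))]
```

View pics/s7.png

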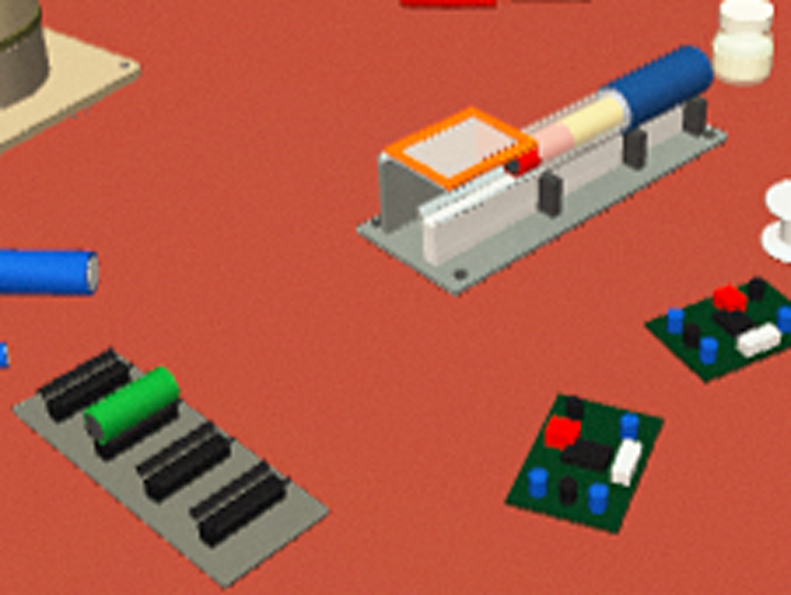

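The cover lies level over the port, with its orange frame from (385,150) to (535,148). The row is red, yellow, then blue in the housing. Green stays in its cradle and nothing else on the bench has moved. The press met a hard stop at 8 N with the fingertips at z = 0.085, which matches the shut height.

```bash
python3 -c "
from workcell import manip
print(manip.hand_in())"
```

```text
the job is handed in; nothing more can be done
None
```

The job is handed in, with no verdict returned: blue, yellow and red are in the tube in that order, pressed on the buffer at about 11 N total, the cover is shut, and the green capacitor and everything else on the bench were left alone.

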